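# Sort the dropper bottles by weight onto the turntable

## Task

First turn the turntable organizer by its knob until it comes up against its stop with the half that holds the mint floss case at the front (the robot's side). Then lift each amber bottle to feel how heavy it is: stand those that are at least half full (about 190 g or more) upright on that front half of the turntable, with the floss case, and stand the lighter ones upright in the blue refill tray. Leave the turntable against its stop, the floss case and nail clipper riding on it, and the cup and jar where they are.

Things in the scene. Friction and masses are not known exactly. Their poses are not given: they have to be found in the camera images.
- bottle1: closed amber dropper bottle, loose, all look alike: glass 56 mm in diameter to 48 mm up, shoulder to 54, black collar 28 mm in diameter from 54 to 84, rubber bulb 20 mm in diameter to 98; origin: centre of underside, z up. Weighs from 80 g (empty) to 300 g (full), which cannot be seen. May be absent. Starts on the shelf left of the turntable
- bottle2: closed amber dropper bottle, loose, all look alike: glass 56 mm in diameter to 48 mm up, shoulder to 54, black collar 28 mm in diameter from 54 to 84, rubber bulb 20 mm in diameter to 98; origin: centre of underside, z up. Weighs from 80 g (empty) to 300 g (full), which cannot be seen. May be absent. Starts on the shelf left of the turntable
- bottle3: closed amber dropper bottle, loose, all look alike: glass 56 mm in diameter to 48 mm up, shoulder to 54, black collar 28 mm in diameter from 54 to 84, rubber bulb 20 mm in diameter to 98; origin: centre of underside, z up. Weighs from 80 g (empty) to 300 g (full), which cannot be seen. May be absent. Starts on the shelf left of the turntable
- bottle4: closed amber dropper bottle, loose, all look alike: glass 56 mm in diameter to 48 mm up, shoulder to 54, black collar 28 mm in diameter from 54 to 84, rubber bulb 20 mm in diameter to 98; origin: centre of underside, z up. Weighs from 80 g (empty) to 300 g (full), which cannot be seen. May be absent. Starts on the shelf left of the turntable
- bottle5: closed amber dropper bottle, loose, all look alike: glass 56 mm in diameter to 48 mm up, shoulder to 54, black collar 28 mm in diameter from 54 to 84, rubber bulb 20 mm in diameter to 98; origin: centre of underside, z up. Weighs from 80 g (empty) to 300 g (full), which cannot be seen. May be absent. Starts on the shelf left of the turntable
- bottle6: closed amber dropper bottle, loose, all look alike: glass 56 mm in diameter to 48 mm up, shoulder to 54, black collar 28 mm in diameter from 54 to 84, rubber bulb 20 mm in diameter to 98; origin: centre of underside, z up. Weighs from 80 g (empty) to 300 g (full), which cannot be seen. May be absent. Starts on the shelf left of the turntable
- deck (a joint): angle of the turntable deck (rad), positive anticlockwise from above; stiff (about 0.15 N m), stays where left. About 1.3 rad to either side of 0 it meets a hard stop. At the positive stop the deck's +y half is the one at the front, at the negative stop its -y half. Starts near 0
- knob (a point): grip centre of the steel knob in the middle of the turntable, 106 mm above the shelf; turns with the deck. The knob is an upright bar 56 mm long (point x), 18 mm thick (point y), 36 mm high (18 mm above and below this point), on a 20 mm post
- deck_top (a point): centre of the deck's upper face, 24 mm above the shelf, axes as knob. The deck is a white disc with a rim (inner diameter 326 mm, 14 mm high); a clear divider 5 mm thick and 24 mm high runs across it along point x through the centre, making two halves, +y and -y. The turntable stands at a different place and angle each time
- floss: mint plastic floss case, loose, 60 x 44 x 20 mm, origin at the centre of its underside; lies on one half of the deck, about 58 mm from the centre; either half
- clipper: chrome nail clipper, loose, 80 x 16 x 14 mm, origin at the centre of its underside; lies on the other half of the deck, about 58 mm from the centre
- tray: blue open refill tray fixed to the shelf, 216 mm (its x) by 150 mm (its y), 30 mm high, walls and floor 5 mm thick; origin at the centre of its underside; stands to the right of the organizer
- cup: bystander: white ceramic cup 76 mm across and 95 mm high with a toothbrush in it reaching 175 mm, far right of the shelf, beyond the tray; origin at the centre of its underside
- jar: bystander: blue jar with a white cap, 64 mm across and 55 mm high, far left, beyond the bottles; origin at the centre of its underside

How it is judged:
On the way:
1. before any bottle is on it, the turntable is turned against its stop with the floss case's half at the front (((y of floss in the frame of knob above 0.02 m and value of joint deck above 1.25 rad and horizontal distance between each of bottle1, bottle2, bottle3, bottle4, bottle5, bottle6 and knob above 0.18 m) or (y of floss in the frame of knob below -0.02 m and value of joint deck below -1.25 rad and horizontal distance between each of bottle1, bottle2, bottle3, bottle4, bottle5, bottle6 and knob above 0.18 m))), for 0.2 s.
At the end, for the whole second after the job is handed in: Deck within 0.05 rad of the stop that puts the floss half in front, floss case and clipper on it. Each bottle at rest, upright within 0.15 rad, on the floss half (if over 164 g) or on the tray floor (if under 215 g; between these either counts) (((y of floss in the frame of knob above 0.02 m and value of joint deck above 1.25 rad and ((y of bottle1 in the frame of knob above 0.015 m and horizontal distance between bottle1 and knob below 0.155 m and z of bottle1 in the frame of knob between -0.09 and -0.074 m and contact force between bottle1 and deck above 1.61 N) or (x of bottle1 in the frame of tray between -0.088 and 0.088 m and y of bottle1 in the frame of tray between -0.056 and 0.056 m and z of bottle1 in the frame of tray between -0.002 and 0.014 m and contact force between bottle1 and tray below 2.11 N)) and ((y of bottle2 in the frame of knob above 0.015 m and horizontal distance between bottle2 and knob below 0.155 m and z of bottle2 in the frame of knob between -0.09 and -0.074 m and contact force between bottle2 and deck above 1.61 N) or (x of bottle2 in the frame of tray between -0.088 and 0.088 m and y of bottle2 in the frame of tray between -0.056 and 0.056 m and z of bottle2 in the frame of tray between -0.002 and 0.014 m and contact force between bottle2 and tray below 2.11 N)) and ((y of bottle3 in the frame of knob above 0.015 m and horizontal distance between bottle3 and knob below 0.155 m and z of bottle3 in the frame of knob between -0.09 and -0.074 m and contact force between bottle3 and deck above 1.61 N) or (x of bottle3 in the frame of tray between -0.088 and 0.088 m and y of bottle3 in the frame of tray between -0.056 and 0.056 m and z of bottle3 in the frame of tray between -0.002 and 0.014 m and contact force between bottle3 and tray below 2.11 N)) and ((y of bottle4 in the frame of knob above 0.015 m and horizontal distance between bottle4 and knob below 0.155 m and z of bottle4 in the frame of knob between -0.09 and -0.074 m and contact force between bottle4 and deck above 1.61 N) or (x of bottle4 in the frame of tray between -0.088 and 0.088 m and y of bottle4 in the frame of tray between -0.056 and 0.056 m and z of bottle4 in the frame of tray between -0.002 and 0.014 m and contact force between bottle4 and tray below 2.11 N)) and ((y of bottle5 in the frame of knob above 0.015 m and horizontal distance between bottle5 and knob below 0.155 m and z of bottle5 in the frame of knob between -0.09 and -0.074 m and contact force between bottle5 and deck above 1.61 N) or (x of bottle5 in the frame of tray between -0.088 and 0.088 m and y of bottle5 in the frame of tray between -0.056 and 0.056 m and z of bottle5 in the frame of tray between -0.002 and 0.014 m and contact force between bottle5 and tray below 2.11 N)) and ((y of bottle6 in the frame of knob above 0.015 m and horizontal distance between bottle6 and knob below 0.155 m and z of bottle6 in the frame of knob between -0.09 and -0.074 m and contact force between bottle6 and deck above 1.61 N) or (x of bottle6 in the frame of tray between -0.088 and 0.088 m and y of bottle6 in the frame of tray between -0.056 and 0.056 m and z of bottle6 in the frame of tray between -0.002 and 0.014 m and contact force between bottle6 and tray below 2.11 N)) and angle between each of bottle1, bottle2, bottle3, bottle4, bottle5, bottle6's own z axis and vertical below 0.15 rad and linear speed of each of bottle1, bottle2, bottle3, bottle4, bottle5, bottle6 below 0.03 m/s and horizontal distance between each of floss, clipper and knob below 0.13 m) or (y of floss in the frame of knob below -0.02 m and value of joint deck below -1.25 rad and ((y of bottle1 in the frame of knob below -0.015 m and horizontal distance between bottle1 and knob below 0.155 m and z of bottle1 in the frame of knob between -0.09 and -0.074 m and contact force between bottle1 and deck above 1.61 N) or (x of bottle1 in the frame of tray between -0.088 and 0.088 m and y of bottle1 in the frame of tray between -0.056 and 0.056 m and z of bottle1 in the frame of tray between -0.002 and 0.014 m and contact force between bottle1 and tray below 2.11 N)) and ((y of bottle2 in the frame of knob below -0.015 m and horizontal distance between bottle2 and knob below 0.155 m and z of bottle2 in the frame of knob between -0.09 and -0.074 m and contact force between bottle2 and deck above 1.61 N) or (x of bottle2 in the frame of tray between -0.088 and 0.088 m and y of bottle2 in the frame of tray between -0.056 and 0.056 m and z of bottle2 in the frame of tray between -0.002 and 0.014 m and contact force between bottle2 and tray below 2.11 N)) and ((y of bottle3 in the frame of knob below -0.015 m and horizontal distance between bottle3 and knob below 0.155 m and z of bottle3 in the frame of knob between -0.09 and -0.074 m and contact force between bottle3 and deck above 1.61 N) or (x of bottle3 in the frame of tray between -0.088 and 0.088 m and y of bottle3 in the frame of tray between -0.056 and 0.056 m and z of bottle3 in the frame of tray between -0.002 and 0.014 m and contact force between bottle3 and tray below 2.11 N)) and ((y of bottle4 in the frame of knob below -0.015 m and horizontal distance between bottle4 and knob below 0.155 m and z of bottle4 in the frame of knob between -0.09 and -0.074 m and contact force between bottle4 and deck above 1.61 N) or (x of bottle4 in the frame of tray between -0.088 and 0.088 m and y of bottle4 in the frame of tray between -0.056 and 0.056 m and z of bottle4 in the frame of tray between -0.002 and 0.014 m and contact force between bottle4 and tray below 2.11 N)) and ((y of bottle5 in the frame of knob below -0.015 m and horizontal distance between bottle5 and knob below 0.155 m and z of bottle5 in the frame of knob between -0.09 and -0.074 m and contact force between bottle5 and deck above 1.61 N) or (x of bottle5 in the frame of tray between -0.088 and 0.088 m and y of bottle5 in the frame of tray between -0.056 and 0.056 m and z of bottle5 in the frame of tray between -0.002 and 0.014 m and contact force between bottle5 and tray below 2.11 N)) and ((y of bottle6 in the frame of knob below -0.015 m and horizontal distance between bottle6 and knob below 0.155 m and z of bottle6 in the frame of knob between -0.09 and -0.074 m and contact force between bottle6 and deck above 1.61 N) or (x of bottle6 in the frame of tray between -0.088 and 0.088 m and y of bottle6 in the frame of tray between -0.056 and 0.056 m and z of bottle6 in the frame of tray between -0.002 and 0.014 m and contact force between bottle6 and tray below 2.11 N)) and angle between each of bottle1, bottle2, bottle3, bottle4, bottle5, bottle6's own z axis and vertical below 0.15 rad and linear speed of each of bottle1, bottle2, bottle3, bottle4, bottle5, bottle6 below 0.03 m/s and horizontal distance between each of floss, clipper and knob below 0.13 m))); the robot touches nothing.
It fails at once if the cup is moved more than 30 mm or tipped (distance of cup from where it was at the start of the episode above 0.03 m or angle between cup's own z axis and vertical above 0.4 rad).
It fails at once if the jar is moved more than 30 mm or tipped (distance of jar from where it was at the start of the episode above 0.03 m or angle between jar's own z axis and vertical above 0.4 rad).
Of bottle1, bottle2, bottle3, bottle4, bottle5, bottle6 only 4 to 6 are there at a start; the rules pass over those that are not, and their reading is None.
At some moment in a run one of bottle1, bottle2, bottle3, bottle4, bottle5, bottle6 may be knocked a few centimetres aside while the robot is not near it.
It also fails if it takes over 210 s, if anything falls off the work surface, if the arm or the gripper's body presses on something with over 40 N, if the wrist force passes 120 N, or if a joint passes its speed limit or range.

## Robot

A 7-joint arm with a two-finger parallel gripper is mounted at the origin on the work surface. World frame = base frame: x ahead of the robot, y to its left, z up, the work surface at z = 0. Lengths are in m, angles in rad, forces in N, time in s.
With the tool pointing down it reaches from about 0.35 to 0.9 m from the base axis. Payload 8.1 kg.
Tool frame: the origin (TCP) lies on the centre line of the jaws, within the pads' length; the fingertips stand 17 mm ahead of it and the grasp point (between the pads) lies 2 mm behind it; z points along the fingers, y is the direction in which the jaws open and shut (so a half turn about z gives the same grasp; the last joint's range is limited). The gripper opens to 92 mm and grips with 3 to 60 N. Pads are 19 mm wide; open, the fingers measure 130 mm over their backs; the gripper's body (75 mm by 190 mm) begins 47 mm behind the grasp point.
Start: joints at [-1.253, 0.434, 0.025, 1.573, -0.012, 1.134, -0.075], TCP at [0.255, 0.57, 0.244] pointing down, gripper open.
Joint ranges: [-2.62, 2.62], [-0.44, 2.09], [-1.27, 1.32], [0.08, 2.57], [-1.32, 4.46], [0.12, 2], [-2.74, 2.74]. Speed limits (rad/s): [2.22, 2.22, 3.01, 3.01, 3.14, 3.14, 3.14].

## Interface

Orientations are given as a rotation vector (axis times angle).
In Python, from cell import arm gives the robot as it stands.
- The arm moves only by the shell command python3 -m creep 'ROWS' [FORCE]. ROWS is JSON, a list that holds one entry, the list of rows, each a list of 7 numbers: the shift along the world's x, y, z in cm, then the turn, a rotation vector about the world's x, y, z in degrees, then the opening, from -1 (shut) to 1 (fully open), so that 0 is half open. In form: [[[tx, ty, tz, ax, ay, az, jaw], ...]]. A call has 1 to 5 rows; each row is the pose to reach, as a shift and turn from the pose commanded when the call began; what a row does not reach only later rows make up. A row lasts 1/10 s, in which the tool goes at most 50 mm and 8.59 degrees, less where a joint would pass 70% of its speed; a pose out of reach is approached as far as the arm can. A call with a gripper value outside its range is refused whole. The fingers move at their own pace and stop on an object; FORCE is the grip in N (left out, the last holds). Time passes only in rows, so rows that repeat a pose let the fingers close. It gives the time, the measured TCP pose, the force and the opening at its end, in the units of the state.
- arm.observe(): the state, without advancing time (a new reading comes with each control period).
- arm.get_image(name): name is "scene" or "side" or "wrist"; returns the picture (420x560x3 uint8, red, green, blue); there is no depth.
- arm.camera_model(name): a dict with "vfov" (degrees; the focal length in pixels is half the picture's height over the tangent of half this angle, whatever the lens; pixels are square), "cx", "cy" (the principal point, pixels), "k1" (the pictures are not rectified: a ray, as slopes to the right and down, at radius r is drawn at 1 + k1 r^2 times it, then the intrinsics apply), "cam_to_world" (4x4, takes a point from camera to world coordinates); the wrist camera has in their place "T_tool_cam" (4x4, takes a point from camera to tool coordinates, whose origin is the TCP and whose axes are the flange's). Camera axes: x right, y down, z forward; pixel columns grow to the right and rows downward; lengths in m; the calibration is good to about 2 mm. A picture is of the moment at which its call begins: read the wrist's pose just before it. camera_model takes no time and is no camera call.
- arm.sign_off(): hands the job in, once; it reports no verdict.
The state is a dict: "clock": time; "joints": joint angles; "dq": joint speeds; "joint_efforts": joint torques, N m; "position": TCP position; "ee_rot": TCP orientation; "force": force on the tool from outside, world axes, zero at the start; "ft_torque": the same for the moment, N m; "width": opening from 0.0 (shut) to 1.0 (fully open).
Only numpy, scipy, OpenCV 4.12 (cv2) and the standard library are available. Lean on these libraries where they do the work, as an engineer would, in place of code of your own. Each camera call takes 0.05 s, during which the arm holds its last target.

## Working session

There is one attempt and no reset: what is moved stays moved. The work goes in short steps, Python scripts to look and compute and a shell command to move; the robot and the scene stay as the last step left them, time stands still between calls to the robot, and variables do not carry over. Pictures are saved under pics/ and viewed, and the job is handed in when it is done.

```bash
ls; mkdir -p pics; python3 - <<'E'
from cell import arm
import cv2
s=arm.observe(); print(s)
for n in ["scene","side","wrist"]:
    im=arm.get_image(n); cv2.imwrite(f"pics/{n}0.png",im[:,:,::-1])
    print(n,arm.camera_model(n))
E
```

```text
pics
{'clock': 0.0, 'joints': array([-1.25258519,  0.43519607,  0.02497174,  1.57407937, -0.01159829,
        1.13400308, -0.0751217 ]), 'dq': array([-4.83398223e-04,  9.90082340e-04,  8.51129888e-06, -7.46811359e-04,
        7.88560754e-04, -5.65634258e-04,  1.53014133e-03]), 'joint_efforts': array([ 1.10269655e-03, -6.67849874e+01,  9.85529087e-01, -3.14477956e+01,
       -6.05331617e-02,  4.23196005e-02,  1.38048636e-04]), 'position': array([0.25516739, 0.57001558, 0.24296852]), 'ee_rot': array([-6.56241215e-01, -3.07209971e+00,  2.40317614e-03]), 'force': array([ 0.84430999,  0.17157328, -0.56236568]), 'ft_torque': array([-0.0368637 ,  0.03379632, -0.02801404]), 'width': 0.997842326902682}
scene {'vfov': 45.421522031609705, 'cx': 277.720234701456, 'cy': 212.34039130486227, 'k1': -0.16912797921939968, 'cam_to_world': array([[ 0.49584436,  0.70533278, -0.50660047,  1.18929495],
       [ 0.86840582, -0.40482047,  0.28634197, -0.33463034],
       [-0.00311586, -0.58191585, -0.81324304,  1.04509145],
       [ 0.        ,  0.        ,  0.        ,  1.        ]])}
side {'vfov': 45.145269129037096, 'cx': 270.3383507647415, 'cy': 207.53975803781714, 'k1': -0.04983713620819477, 'cam_to_world': array([[ 0.98194133, -0.11441333,  0.15066792,  0.41150557],
       [-0.18858592, -0.52859716,  0.82765959, -0.91710818],
       [-0.01505265, -0.841127  , -0.54062814,  0.69767853],
       [ 0.        ,  0.        ,  0.        ,  1.        ]])}
wrist {'vfov': 62.75717504982004, 'cx': 285.44877273287443, 'cy': 214.31520829946706, 'k1': -0.035524862666218675, 'T_tool_cam': array([[-5.28684732e-04, -9.62607865e-01, -2.70898172e-01,
         7.27484623e-02],
       [ 9.99999750e-01, -6.35864324e-04,  3.07877304e-04,
         1.84704701e-04],
       [-4.68619597e-04, -2.70897941e-01,  9.62607961e-01,
        -1.41268081e-01],
       [ 0.00000000e+00,  0.00000000e+00,  0.00000000e+00,
         1.00000000e+00]])}
```

View pics/scene0.png

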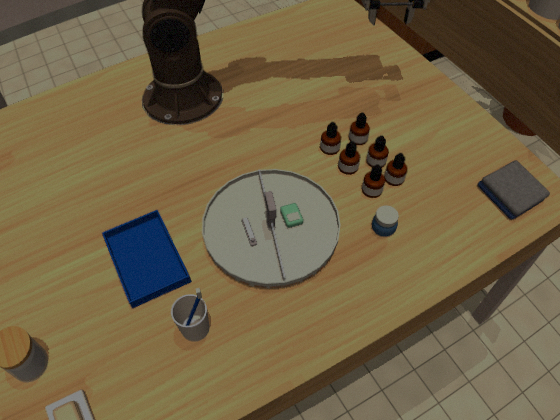

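View pics/side0.png

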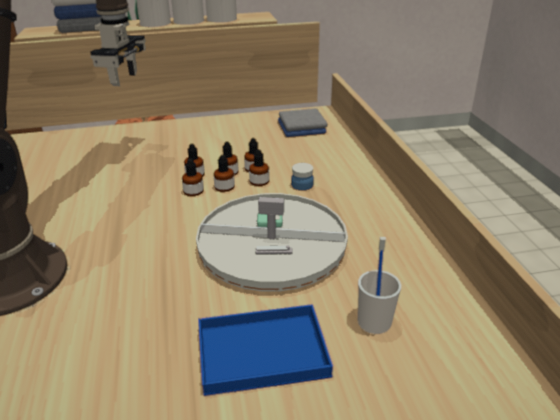

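View pics/wrist0.png

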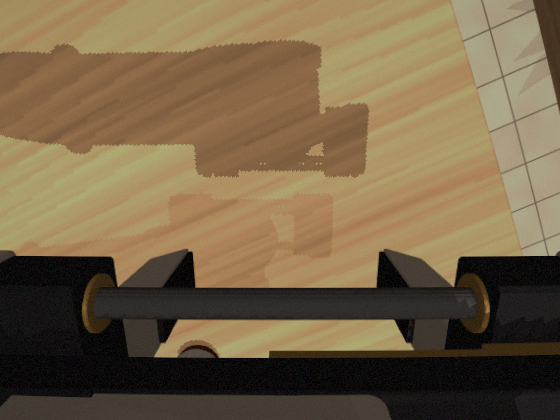

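```bash
cat > h.py <<'E'
import numpy as np, cv2
from cell import arm
from scipy.spatial.transform import Rotation as R
H,W=420,560
def cam(n,state=None):
    m=arm.camera_model(n); f=H/2/np.tan(np.radians(m["vfov"]/2))
    K=np.array([[f,0,m["cx"]],[0,f,m["cy"]],[0,0,1]]); D=np.array([m["k1"],0,0,0.])
    if n=="wrist":
        T=np.eye(4); T[:3,:3]=R.from_rotvec(state["ee_rot"]).as_matrix(); T[:3,3]=state["position"]
        T=T@m["T_tool_cam"]
    else: T=m["cam_to_world"]
    return K,D,T
def ray(c,px):
    K,D,T=c; p=cv2.undistortPoints(np.array(px,float).reshape(-1,1,2),K,D).reshape(-1,2)
    d=np.c_[p,np.ones(len(p))]@T[:3,:3].T
    return T[:3,3],d
def plane(c,px,z):
    o,d=ray(c,px); return o+d*((z-o[2])/d[:,2])[:,None]
def proj(c,P):
    K,D,T=c; Ti=np.linalg.inv(T)
    return cv2.projectPoints(np.array(P,float).reshape(-1,1,3),cv2.Rodrigues(Ti[:3,:3])[0],Ti[:3,3],K,D)[0].reshape(-1,2)
def snap(n,name):
    s=arm.observe(); im=arm.get_image(n); cv2.imwrite(f"pics/{name}.png",im[:,:,::-1]); return im,cam(n,s),s
def blobs(mask,amin):
    n,l,st,ce=cv2.connectedComponentsWithStats(mask.astype(np.uint8)); 
    return [(ce[i],st[i],l==i) for i in range(1,n) if st[i][4]>=amin]
E
python3 - <<'E'
from h import *
for n in ["scene","side"]:
    im=cv2.imread(f"pics/{n}0.png"); c=cam(n)
    hsv=cv2.cvtColor(im,cv2.COLOR_BGR2HSV); h,s,v=cv2.split(hsv)
    roi=np.zeros((H,W),bool)
    if n=="scene": roi[105:205,310:420]=1
    else: roi[135:200,175:275]=1
    print(n,"black")
    for ce,st,_ in blobs((v<45)&roi,15): print(ce.round(1),st,plane(c,ce,.075)[0].round(3))
    print("amber")
    for ce,st,_ in blobs((v>45)&(v<150)&(s>150)&((h<12)|(h>172))&roi,25): print(ce.round(1),st,plane(c,ce,.035)[0].round(3))
    print("blue")
    for ce,st,m in blobs((h>105)&(h<125)&(s>150),60): print(ce.round(1),st,plane(c,ce,.0)[0].round(3))
    print("mint")
    for ce,st,m in blobs((h>65)&(h<90)&(s>70)&(v>80),30): print(ce.round(1),st,plane(c,ce,.04)[0].round(3))
    big=cv2.resize(im[90:300,190:470] if n=="scene" else im[130:290,160:370],None,fx=2.8,fy=2.8,interpolation=cv2.INTER_CUBIC); cv2.imwrite(f"pics/{n}0z.png",big)
E
```

```text
scene black
[360.7 120.8] [355 113  11  16 132] [0.429 0.36  0.075]
[331.4 130.3] [326 122  11  16 138] [0.42  0.269 0.075]
[358.1 133. ] [350 129  19   7  47] [0.464 0.326 0.075]
[328.9 142.6] [321 137  19   9  50] [0.455 0.238 0.075]
[379.4 143.9] [373 136  13  16 143] [0.525 0.353 0.075]
[351.  148.7] [345 138  20  20 163] [0.502 0.276 0.075]
[328.7 152.4] [321 149  16   6  23] [0.484 0.218 0.075]
[377.  156.4] [368 152  20   8  51] [0.558 0.32  0.075]
[398.3 161.3] [392 153  13  17 148] [0.599 0.359 0.075]
[347.8 162.5] [340 157  19   9  53] [0.538 0.241 0.075]
[375.3 172.2] [368 163  15  18 166] [0.6   0.284 0.075]
[345.6 171.3] [338 166  18   8  27] [0.56  0.22  0.075]
[394.7 173.9] [387 167  19  11  53] [0.629 0.324 0.075]
[391.4 182.8] [384 177  17   9  29] [0.648 0.299 0.075]
[371.2 185.3] [364 178  20  11  53] [0.629 0.25  0.075]
[368.3 194.3] [362 189  16   9  23] [0.649 0.227 0.075]
amber
[359.5 128.5] [350 122  19  12 101] [0.421 0.368 0.035]
[330.5 138. ] [322 131  18  13 105] [0.412 0.275 0.035]
[377.8 151.3] [369 144  19  13 110] [0.518 0.361 0.035]
[349.1 157.2] [340
[... 292 characters left out ...]
2.6] [281 203  22  22 201] [0.579 0.045 0.04 ]
side black
[255.6 153.3] [249 139  14  27 208] [0.597 0.315 0.075]
[224.6 158. ] [219 143  13  29 223] [0.511 0.305 0.075]
[191.3 161.3] [185 145  13  31 240] [0.421 0.306 0.075]
amber
[249.5 156.5] [245 153   9   8  48] [0.589 0.377 0.035]
[231.  159.8] [227 155  10  10  55] [0.534 0.369 0.035]
[197.6 161.9] [193 158   9   9  47] [0.439 0.377 0.035]
[258.3 168.7] [250 163  18  11 117] [0.601 0.299 0.035]
[223.5 174.3] [215 169  19  11 118] [0.503 0.288 0.035]
[191.7 178.3] [183 173  20  11 125] [0.417 0.284 0.035]
blue
[379.2 274.2] [377 251   5  44  86] [ 0.782 -0.154  0.   ]
[261.8 349.6] [ 199  306  133   89 9151] [ 0.503 -0.306  0.   ]
mint
```

View pics/scene0z.png

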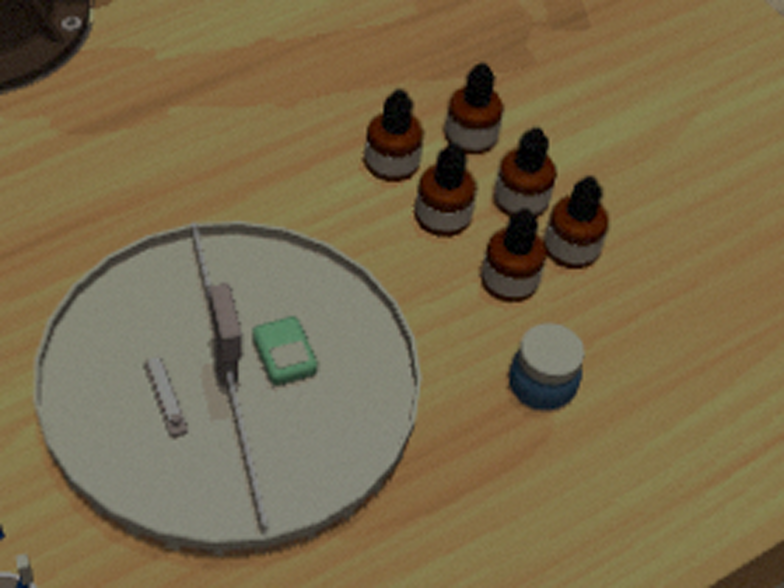

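View pics/side0z.png

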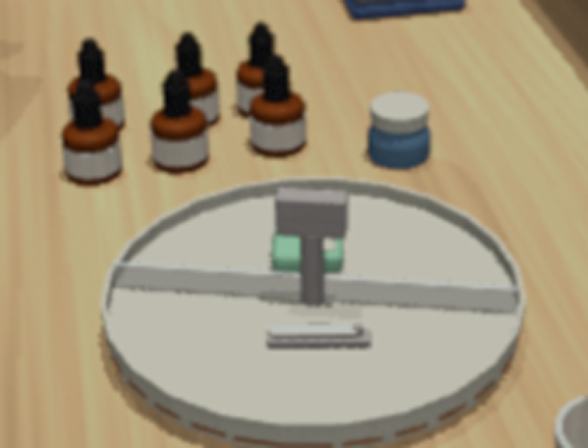

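```bash
python3 - <<'E'
from h import *
cs,cd=cam("scene"),cam("side")
# deck: rim region white
for n,c in (("scene",cs),("side",cd)):
    im=cv2.imread(f"pics/{n}0.png"); hsv=cv2.cvtColor(im,cv2.COLOR_BGR2HSV); h,s,v=cv2.split(hsv)
    m=((s<70)&(v>90)).astype(np.uint8)
    m=cv2.morphologyEx(m,cv2.MORPH_CLOSE,np.ones((9,9)))
    b=max([b for b in blobs(m,3000)if abs(b[0][0]-270)<40 and abs(b[0][1]-230)<40],key=lambda b:b[1][4])
    print(n,b[0],b[1])
    ct=max(cv2.findContours(b[2].astype(np.uint8),cv2.RETR_EXTERNAL,cv2.CHAIN_APPROX_NONE)[0],key=len).reshape(-1,2)
    P=plane(c,ct,.038)[:,:2]
    # upper (far) edge is rim top: use points whose image row above centre
    for sel in (ct[:,1]<b[0][1]-10,):
        Q=P[sel]; A=np.c_[2*Q,np.ones(len(Q))]; 
        x=np.linalg.lstsq(A,(Q**2).sum(1),rcond=None)[0]; print("circle",x[:2].round(4),np.sqrt(x[2]+x[0]**2+x[1]**2).round(4))
# divider ends
S=plane(cs,[[259.6,171.4],[283.9,278.6]],.048); print(S, np.degrees(np.arctan2(*(S[1]-S[0])[[1,0]])))
S2=plane(cd,[[160+117/2.8,130+265/2.8],[160+520/2.8,130+290/2.8]],.048); print(S2, np.degrees(np.arctan2(*(S2[1]-S2[0])[[1,0]])))
# triangulate bottles
E=[(360.7,120.8),(331.4,130.3),(379.4,143.9),(351,148.7),(398.3,161.3),(375.3,172.2)]
# bulb tip zoom coordinates 
z=np.array([(482,67),(400,93),(537,131),(453,147),(590,180),(524,213)])/2.8+[190,90]
print(plane(cs,z,.098).round(3))
z2=np.array([(90,43),(85,84),(188,37),(177,75),(262,27),(276,60)])/2.8+[160,130]
print(plane(cd,z2,.098).round(3))
# knob top corners scene
k=np.array([(213,289),(232,285),(241,331),(221,337)])/2.8+[190,90]; print(plane(cs,k,.124).round(3),plane(cs,k,.124).mean(0))
k=np.array([(278,190),(347,194),(346,209),(276,206)])/2.8+[160,130]; print(plane(cd,k,.124).round(3),plane(cd,k,.124).mean(0))
print(plane(cs,[[290.2,212.6]],.044), plane(cs,np.array([[548,350]])/2.8+[190,90],.055),plane(cd,np.array([[399,106]])/2.8+[160,130],.055))
E
```

```text
scene [270.58914791 225.87395498] [  202   169   139   115 12440]
circle [ 0.5771 -0.0086] 0.1675
side [272.40570229 238.69477425] [  195   162   153   130 12381]
circle [0.6174 0.1319] 0.1294
[[ 0.43109458  0.04047648  0.048     ]
 [ 0.7334457  -0.0619956   0.048     ]] -18.722417456021773
[[ 0.42686793  0.03991527  0.048     ]
 [ 0.73448761 -0.06138206  0.048     ]] -18.226404966303573
[[0.427 0.363 0.098]
 [0.418 0.273 0.098]
 [0.523 0.358 0.098]
 [0.501 0.276 0.098]
 [0.597 0.363 0.098]
 [0.6   0.286 0.098]]
[[0.429 0.355 0.098]
 [0.419 0.269 0.098]
 [0.524 0.347 0.098]
 [0.504 0.268 0.098]
 [0.599 0.354 0.098]
 [0.6   0.279 0.098]]
[[ 0.555 -0.007  0.124]
 [ 0.559  0.009  0.124]
 [ 0.604 -0.008  0.124]
 [ 0.601 -0.025  0.124]] [ 0.57947677 -0.0075901   0.124     ]
[[ 0.555  0.004  0.124]
 [ 0.606 -0.013  0.124]
 [ 0.601 -0.034  0.124]
 [ 0.55  -0.018  0.124]] [ 0.57806717 -0.01507252  0.124     ]
[[0.58159167 0.04400972 0.044     ]] [[0.71031911 0.23806203 0.055     ]] [[0.71184926 0.24150562 0.055     ]]
```

```bash
python3 -m creep '[[[2.3,-4.2,0,0,0,-8,1],[4.6,-8.4,0,0,0,-16,1],[6.9,-12.6,0,0,0,-24,1],[9.2,-16.8,0,0,0,-32,1],[11.5,-21,0,0,0,-40,1]]]' 30
python3 -m creep '[[[2.3,-4.2,0,0,0,-8,1],[4.6,-8.4,0,0,0,-16,1],[6.9,-12.6,0,0,0,-24,1],[9.2,-16.8,0,0,0,-32,1],[11.5,-21,0,0,0,-40,1]]]'
python3 -c "
from cell import arm;s=arm.observe();print(s['joints'].round(2),s['ee_rot'],s['force'])"
```

```text
clock: 0.65
position: [0.3709, 0.3586, 0.2437]
ee_rot: [-1.675, -2.658, -0.0]
force: [1.6, 0.1, 0.3]
width: 0.998
clock: 1.15
position: [0.4858, 0.1487, 0.2439]
ee_rot: [-2.483, -1.925, -0.001]
force: [0.6, 0.2, 0.1]
width: 1.0
[-0.79  0.25  0.48  1.88 -0.13  1.04 -0.51] [-2.48272165e+00 -1.92481629e+00 -5.37695639e-04] [0.62268141 0.21830949 0.14408748]
```

```bash
python3 -m creep '[[[2,-3.2,0,0,0,-8,1],[4,-6.4,0,0,0,-16,1],[6,-9.6,0,0,0,-24,1],[8,-12.8,0,0,0,-32,1],[9.4,-15.9,0,0,0,-40,1]]]'
python3 -m creep '[[[0,0,0,0,0,-8,1],[0,0,0,0,0,-16,1],[0,0,0,0,0,-24,1],[0,0,0,0,0,-32,1],[0,0,0,0,0,-40,1]]]'
python3 -m creep '[[[0,0,0,0,0,-8,1],[0,0,0,0,0,-14,1],[0,0,0,0,0,-14,1],[0,0,0,0,0,-14,1]]]'
python3 - <<'E'
from h import *
im,c,s=snap("wrist","w1"); print(s['joints'].round(2),s['position'],s['ee_rot'])
print(proj(c,[[.58,-.01,.124],[.427,.0415,.048],[.734,-.0615,.048],[.58,-.01,.048]]))
E
```

```text
clock: 1.65
position: [0.5802, -0.0099, 0.2436]
ee_rot: [2.991, 0.959, 0.0]
force: [0.3, 0.6, -0.0]
width: 0.998
clock: 2.15
position: [0.5792, -0.0084, 0.2435]
ee_rot: [3.139, -0.122, -0.001]
force: [0.1, 0.5, 0.2]
width: 0.998
clock: 2.55
position: [0.5792, -0.0084, 0.2435]
ee_rot: [3.103, -0.489, -0.001]
force: [0.6, 0.8, 0.3]
width: 1.001
[-0.71  0.47  0.92  1.74 -0.41  1.14 -1.55] [ 0.57922393 -0.00837739  0.24354847] [ 3.10293676e+00 -4.89219792e-01 -6.19124722e-04]
[[287.46750944 212.45979395]
 [285.21809971 332.68436031]
 [288.98028808  12.18898057]
 [287.03350315 192.37928013]]
```

View pics/w1.png

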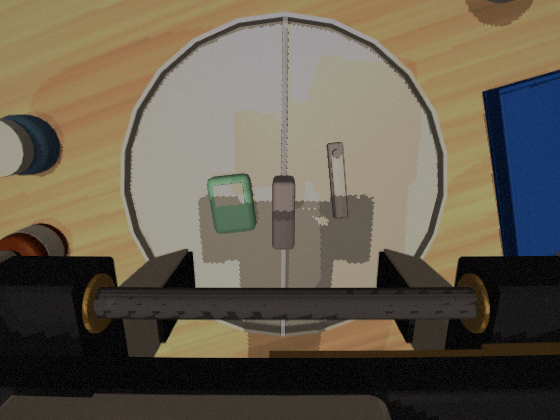

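```bash
python3 -m creep '[[[0,0,-4,0,0,0,1],[0,0.1,-8,0,0,0,1],[0,0.1,-12,0,0,0,1],[0,0.1,-14,0,0,0,1],[0,0.1,-14,0,0,0,1]]]' 40
python3 -m creep '[[[0,0,0,0,0,0,-1],[0,0,0,0,0,0,-1],[0,0,0,0,0,0,-1],[0,0,0,0,0,0,-1],[0,0,0,0,0,0,-1]]]' 40
python3 -m creep '[[[0,0,0,0,0,0,-1],[0,0,0,0,0,0,-1],[0,0,0,0,0,0,-1]]]' 40
```

```text
clock: 3.1
position: [0.5774, -0.0073, 0.1012]
ee_rot: [3.102, -0.492, -0.008]
force: [-0.2, 0.4, 0.8]
width: 1.0
clock: 3.6
position: [0.5796, -0.0074, 0.1043]
ee_rot: [-3.102, 0.494, -0.001]
force: [-0.0, -0.5, 0.1]
width: 0.613
clock: 3.9
position: [0.5793, -0.0075, 0.1037]
ee_rot: [3.102, -0.494, -0.0]
force: [1.1, 0.2, -0.3]
width: 0.353
```

```bash
python3 -m creep '[[[0,0,0,0,0,0,-1],[0,0,0,0,0,0,-1],[0,0,0,0,0,0,-1],[0,0,0,0,0,0,-1]]]' 40
python3 -c "
from cell import arm;s=arm.observe();print(s['joints'].round(2),s['position'],s['ee_rot'],s['force'],s['ft_torque'])"
```

```text
clock: 4.3
position: [0.5796, -0.0066, 0.1037]
ee_rot: [-3.102, 0.493, -0.0]
force: [2.7, 5.9, -0.6]
width: 0.194
[-0.61  0.62  0.79  1.88 -0.57  0.87 -1.42] [ 0.57961801 -0.006579    0.10372627] [-3.10162002e+00  4.93260698e-01 -1.92852660e-04] [ 2.65269761  5.85838973 -0.58279954] [ 0.97516754 -0.15414367 -0.13504387]
```

```bash
python3 -m creep '[[[0,0.1,0,0,0,6,-1],[0,0.1,0,0,0,12,-1],[0,0.1,0,0,0,18,-1],[0,0.1,0,0,0,24,-1],[0,0.1,0,0,0,30,-1]]]' 50
python3 -c "
from cell import arm;s=arm.observe();print(s['joints'].round(2),s['position'],s['ee_rot'],s['force'],s['ft_torque'])"
python3 -m creep '[[[0,0,0,0,0,6,-1],[0,0,0,0,0,12,-1],[0,0,0,0,0,18,-1],[0,0,0,0,0,24,-1],[0,0,0,0,0,30,-1]]]' 50
python3 -c "
from cell import arm;s=arm.observe();print(s['joints'].round(2),s['position'],s['ee_rot'],s['force'],s['ft_torque'])"
```

```text
clock: 4.8
position: [0.5797, -0.0053, 0.1037]
ee_rot: [-3.123, -0.333, -0.001]
force: [2.1, 6.3, -2.3]
width: 0.195
[-0.52  0.58  0.64  1.88 -0.46  0.84 -1.  ] [ 0.57968907 -0.00534437  0.1037341 ] [-3.12279551e+00 -3.32984365e-01 -9.76233821e-04] [ 2.07853904  6.28206421 -2.25610107] [ 1.18834872 -0.25113537 -0.18617776]
clock: 5.3
position: [0.5791, -0.0043, 0.1037]
ee_rot: [-2.928, -1.131, -0.0]
force: [-0.5, 10.3, 0.8]
width: 0.194
[-0.43  0.55  0.49  1.87 -0.35  0.81 -0.58] [ 0.57912255 -0.00426365  0.10368741] [-2.92847586e+00 -1.13054986e+00 -4.73539988e-04] [-0.4806907  10.30349249  0.81144295] [ 1.652311    0.19621274 -0.16856891]
```

```bash
python3 -m creep '[[[0,0.2,0,0,0,5,-1],[0,0.2,0,0,0,10,-1],[0,0.2,0,0,0,14,-1],[0,0.2,0,0,0,14,-1]]]' 50
python3 -c "
from cell import arm;s=arm.observe();print(s['joints'].round(2),s['position'],s['ee_rot'],s['force'],s['ft_torque'])"
python3 -m creep '[[[0,0,0,0,0,3,-1],[0,0,0,0,0,6,-1],[0,0,0,0,0,6,-1]]]' 50
python3 -c "
from cell import arm;s=arm.observe();print(s['joints'].round(2),s['position'],s['ee_rot'],s['force'],s['ft_torque'])"
```

```text
clock: 5.7
position: [0.5787, -0.0038, 0.1037]
ee_rot: [-2.772, -1.476, 0.001]
force: [-2.5, 5.1, 2.8]
width: 0.194
[-0.38  0.54  0.43  1.87 -0.3   0.8  -0.39] [ 0.57870068 -0.0038175   0.10370351] [-2.77165346e+00 -1.47615112e+00  7.48709270e-04] [-2.5378519   5.08797033  2.80499865] [0.84953213 0.29681758 0.05816123]
clock: 6.0
position: [0.5785, -0.0037, 0.1037]
ee_rot: [-2.691, -1.618, 0.001]
force: [-3.5, 6.2, 3.9]
width: 0.196
[-0.36  0.53  0.4   1.87 -0.28  0.8  -0.31] [ 0.57849415 -0.00370211  0.10367422] [-2.69086482e+00 -1.61816676e+00  1.19316016e-03] [-3.49501005  6.15310616  3.93009283] [0.90178179 0.42322323 0.13061075]
```

```bash
python3 - <<'E'
from h import *
im,c,s=snap("side","s2"); im,c,s=snap("wrist","w2")
print(s['ee_rot'],s['ft_torque'])
a=cv2.imread("pics/side0.png");b=cv2.imread("pics/s2.png")
cv2.imwrite("pics/s2z.png",cv2.resize(b[130:330,150:390],None,fx=3,fy=3,interpolation=cv2.INTER_CUBIC))
E
```

```text
[-2.69189163e+00 -1.61643492e+00  1.15818620e-03] [0.94502885 0.51009337 0.08537927]
```

View pics/s2z.png

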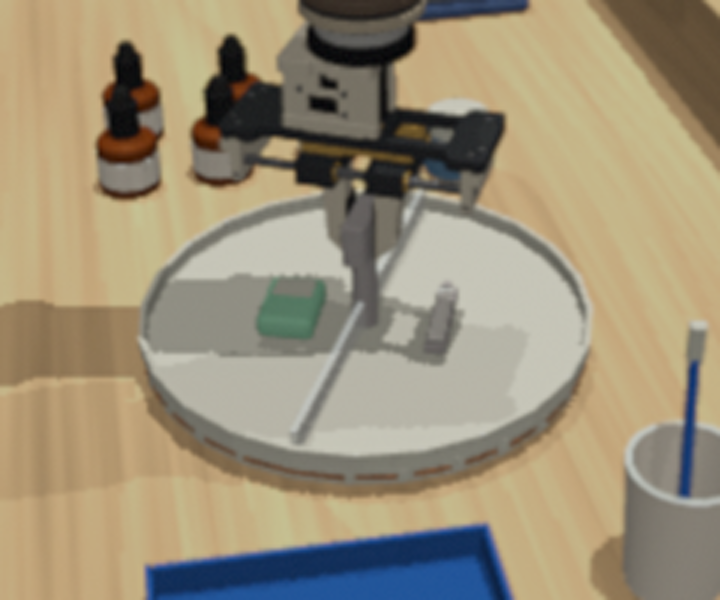

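View pics/w2.png

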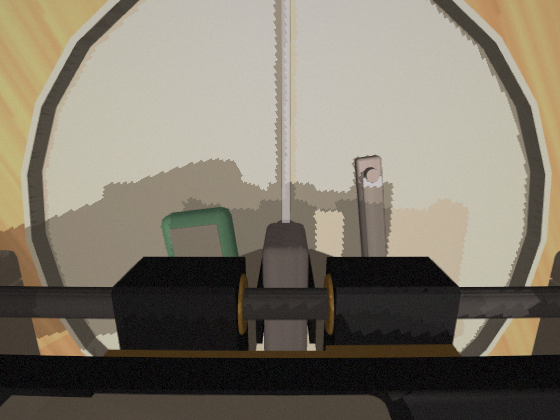

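```bash
for i in 1 2; do python3 -m creep '[[[0,0,0,0,0,2,-1],[0,0,0,0,0,4,-1],[0,0,0,0,0,4,-1]]]' 50 >/dev/null
python3 -c "
from cell import arm;import numpy as np;s=arm.observe();r=s['ee_rot'];print((2*np.degrees(np.arctan2(r[1],r[0]))-90)%360,s['position'],s['force'],s['ft_torque'],s['width'])"; done
```

```text
335.9506615551278 [ 0.57837299 -0.00363447  0.10367202] [-2.79255434  6.61762953  3.81763574] [ 1.00742315  0.64798746 -0.45725428] 0.19511530900534574
339.8418233668959 [ 0.57837554 -0.003528    0.10367308] [-3.04117981  6.6232298   3.39018202] [ 1.44143425  0.76090545 -1.25990078] 0.20420355797350562
```

```bash
python3 -m creep '[[[0,0,0,0,0,0,-1],[0,0,0,0,0,0,-1],[0,0,0,0,0,0,0],[0,0,0,0,0,0,0],[0,0,0,0,0,0,0]]]' 20
python3 -m creep '[[[0,0,0,0,0,0,0],[0,0,3,0,0,0,0],[0,0,7,0,0,0,0],[0,0,11,0,0,0,0],[0,0,15,0,0,0,0]]]' 20
python3 - <<'E'
from h import *
im,c,s=snap("wrist","w3"); print(s['joints'].round(2),s['position'],s['ee_rot'],s['force'])
E
```

```text
clock: 7.2
position: [0.5794, -0.0053, 0.1037]
ee_rot: [2.575, 1.798, -0.0]
force: [-0.7, 0.1, -0.2]
width: 0.422
clock: 7.7
position: [0.5791, -0.0049, 0.2553]
ee_rot: [2.575, 1.799, -0.0]
force: [0.9, -0.3, 0.4]
width: 0.499
[-0.4   0.36  0.43  1.7  -0.16  1.12 -0.27] [ 0.57909806 -0.00488573  0.25529703] [ 2.57544391e+00  1.79856975e+00 -4.17019870e-04] [ 0.93967622 -0.31174271  0.3919453 ]
```

View pics/w3.png

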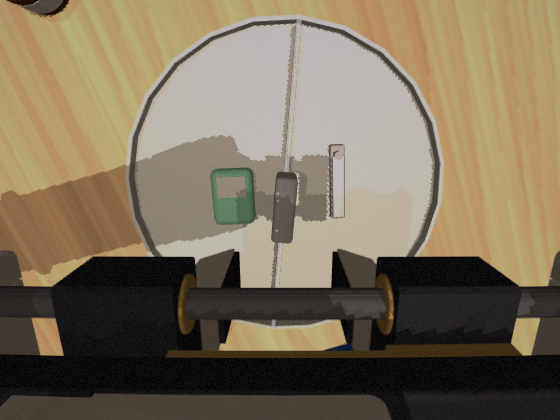

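```bash
python3 - <<'E'
from h import *
s={'position':np.array([.57909806,-.00488573,.25529703]),'ee_rot':np.array([2.57544391,1.79856975,-.000417])}
c=cam("wrist",s)
P=plane(c,[[298,22],[275,325]],.048); d=P[1]-P[0]; print(P.round(4),np.degrees(np.arctan2(d[1],d[0])),P.mean(0),np.hypot(*d[:2]))
print(plane(c,[[285.5,175],[282,238]],.124), plane(c,[[233,196]],.044))
# rim
im=cv2.imread("pics/w3.png");h,sa,v=cv2.split(cv2.cvtColor(im,cv2.COLOR_BGR2HSV))
E
```

```text
[[ 0.6449  0.1399  0.048 ]
 [ 0.5135 -0.1492  0.048 ]] -114.44256408288372 [ 0.57915968 -0.00466224  0.048     ] 0.3175550727995293
[[ 0.58931942  0.02229982  0.124     ]
 [ 0.56823776 -0.02658081  0.124     ]] [[0.52570244 0.00840202 0.044     ]]
```

```bash
python3 -m creep '[[[-1.6,4.5,0,0,0,4,0],[-3.2,9,0,0,0,8,0],[-4.8,13.5,0,0,0,12,0],[-6.4,18,0,0,0,16,0],[-7,22.5,0,0,0,20,0]]]' 20
python3 -m creep '[[[0,2,0,0,0,0,0],[0,2,0,0,0,0,0]]]' 20
python3 - <<'E'
from h import *
im,c,s=snap("wrist","w4"); print(s['joints'].round(2),s['position'],s['ee_rot'],s['force'])
print(proj(c,[[.428,.36,.098],[.419,.271,.098],[.524,.353,.098],[.5025,.272,.098],[.598,.359,.098],[.6,.2825,.098]]).round(0))
E
```

```text
clock: 8.25
position: [0.5078, 0.222, 0.2538]
ee_rot: [-2.22, -2.222, -0.0]
force: [0.5, 0.7, 0.3]
width: 0.501
clock: 8.45
position: [0.5083, 0.2446, 0.2533]
ee_rot: [-2.216, -2.225, -0.001]
force: [0.3, 0.1, -0.4]
width: 0.497
[-0.74  0.33  0.26  1.73 -0.1   1.1  -0.44] [0.5083267  0.24456357 0.25326863] [-2.21638881e+00 -2.22491856e+00 -9.47455030e-04] [ 0.32170741  0.08411483 -0.43475038]
[[186.  64.]
 [182. 174.]
 [305.  73.]
 [279. 173.]
 [397.  66.]
 [392. 161.]]
```

View pics/w4.png

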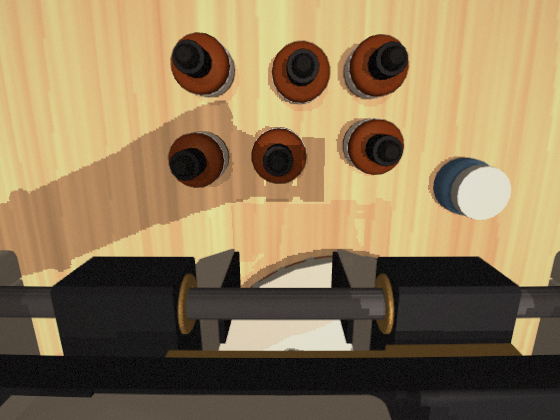

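```bash
cat >> h.py <<'E'
def bottles(im,c,z0=0.0,roi=None):
    bgr=im[:,:,::-1]; h,s,v=cv2.split(cv2.cvtColor(bgr,cv2.COLOR_BGR2HSV))
    am=(s>150)&((h<11)|(h>172))&(v>30)&(v<140)
    am=cv2.morphologyEx(am.astype(np.uint8),cv2.MORPH_OPEN,np.ones((3,3)))
    out=[]
    for ce,st,m in blobs(am,250):
        ct=np.vstack([x.reshape(-1,2) for x in cv2.findContours(m.astype(np.uint8),cv2.RETR_EXTERNAL,cv2.CHAIN_APPROX_NONE)[0]])
        P=plane(c,ct,z0+.05)[:,:2].astype(np.float32); (x,y),r=cv2.minEnclosingCircle(P)
        out.append((round(x,4),round(y,4),round(r,4),ce.round(0).tolist()))
    return out
E
python3 - <<'E'
from h import *
im=cv2.imread("pics/w4.png")[:,:,::-1]
s={'position':np.array([.5083267,.24456,.25326863]),'ee_rot':np.array([-2.21638881,-2.2249,-.000947])}
c=cam("wrist",s)
for b in bottles(im,c): print(b)
print(plane(c,[[183,51],[180,165],[301,61],[277,158],[394,53],[389,151]],.098).round(4))
E
```

```text
(0.4342, 0.3764, 0.0234, [211.0, 48.0])
(0.5953, 0.3656, 0.0272, [374.0, 68.0])
(0.5224, 0.3598, 0.0269, [300.0, 74.0])
(0.4247, 0.3582, 0.0243, [198.0, 81.0])
(0.5976, 0.2905, 0.0272, [371.0, 144.0])
(0.5011, 0.2934, 0.0227, [277.0, 139.0])
[[0.4264 0.3695 0.098 ]
 [0.4174 0.2784 0.098 ]
 [0.5206 0.362  0.098 ]
 [0.5012 0.2845 0.098 ]
 [0.5949 0.3686 0.098 ]
 [0.5969 0.2909 0.098 ]]
```

```bash
python3 -m creep '[[[-0.7,4,0,0,0,0,0.1],[-0.7,4,-4,0,0,0,0.1],[-0.7,4,-8,0,0,0,0.1],[-0.7,4,-12,0,0,0,0.1],[-0.7,4,-12,0,0,0,0.1]]]' 15
python3 - <<'E'
from h import *
im,c,s=snap("wrist","w5"); print(s['position'],s['ee_rot'],s['force'])
print(proj(c,[[.501,.2845,.098]]))
E
```

```text
clock: 9.0
position: [0.4999, 0.2769, 0.1292]
ee_rot: [-2.226, -2.216, 0.014]
force: [0.4, -0.5, 0.0]
width: 0.551
[0.4998665  0.27693308 0.12921245] [-2.22553013 -2.21634079  0.01438799] [ 0.36961632 -0.54204381  0.0275525 ]
[[287.68285251 244.57232449]]
```

View pics/w5.png

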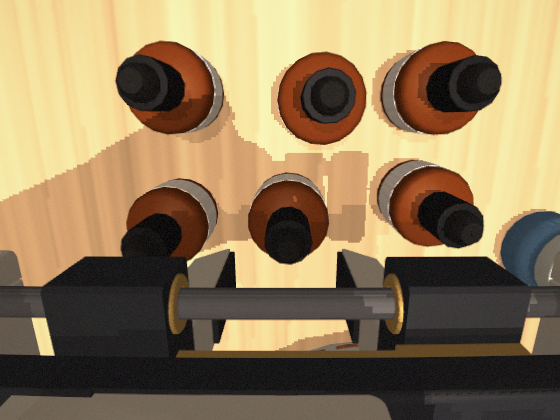

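```bash
python3 -m creep '[[[0,0,0,0,0,0,0.1]]]'
python3 -m creep '[[[0,0,0,0,0,0,0.1]]]'
```

```text
clock: 9.15
position: [0.5037, 0.2798, 0.1354]
ee_rot: [2.225, 2.217, 0.002]
force: [0.7, -0.4, -0.1]
width: 0.549
clock: 9.25
position: [0.5039, 0.2806, 0.1361]
ee_rot: [2.224, 2.218, 0.006]
force: [1.1, -0.5, 0.3]
width: 0.552
```

```bash
python3 -m creep '[[[-0.3,0.5,-2,0,0,0,0.1],[-0.3,0.5,-4,0,0,0,0.1],[-0.3,0.5,-5.5,0,0,0,0.1],[-0.3,0.5,-6.2,0,0,0,0.1],[-0.3,0.5,-6.2,0,0,0,0.1]]]' 15
python3 -m creep '[[[0,0,0,0,0,0,0.1],[0,0,0,0,0,0,0.1]]]' 15
```

```text
clock: 9.75
position: [0.4997, 0.2856, 0.0722]
ee_rot: [2.224, 2.219, 0.001]
force: [-0.2, -0.3, -0.1]
width: 0.55
clock: 9.95
position: [0.5001, 0.2859, 0.0729]
ee_rot: [2.223, 2.219, 0.003]
force: [0.2, -0.2, -0.4]
width: 0.553
```

```bash
cat > wt.py <<'E'
from h import *
import sys
n=int(sys.argv[1]) if len(sys.argv)>1 else 16
F=[];T=[]
for i in range(n):
    arm.get_image("side"); s=arm.observe(); F.append(s['force']); T.append(s['joint_efforts'])
F=np.array(F); print("F",F.mean(0).round(2),"sd",F.std(0).round(2),"tau",np.mean(T,0).round(2),"p",s['position'].round(4),"w",round(s['width'],3),"t",s['clock'])
E
python3 wt.py
python3 -m creep '[[[0,0,0,0,0,0,-1],[0,0,0,0,0,0,-1],[0,0,0,0,0,0,-1],[0,0,0,0,0,0,-1]]]' 15
python3 -m creep '[[[0,0,2,0,0,0,-1],[0,0,4,0,0,0,-1],[0,0,6,0,0,0,-1],[0,0,6,0,0,0,-1],[0,0,6,0,0,0,-1]]]' 15
python3 wt.py
```

```text
F [-0.09  0.05 -0.29] sd [0.37 0.42 0.53] tau [ 0.000e+00 -6.583e+01  4.230e+00 -2.257e+01 -5.000e-02 -0.000e+00
 -0.000e+00] p [0.4993 0.2855 0.0717] w 0.553 t 10.75
clock: 11.15
position: [0.4995, 0.2854, 0.0717]
ee_rot: [2.224, 2.219, 0.0]
force: [0.4, 0.3, -2.0]
width: 0.306
clock: 11.65
position: [0.4991, 0.2855, 0.1314]
ee_rot: [-2.223, -2.219, 0.0]
force: [-0.2, -0.3, -2.7]
width: 0.3
F [ 0.    0.01 -2.62] sd [0.5  0.48 0.62] tau [ 0.000e+00 -6.446e+01  4.200e+00 -2.655e+01 -4.000e-02 -0.000e+00
  0.000e+00] p [0.4994 0.2855 0.1318] w 0.305 t 12.45
```

```bash
python3 -m creep '[[[-0.5,-4.5,2,0,0,4,-1],[-1,-9,3,0,0,8,-1],[-1.6,-13.5,3,0,0,12,-1],[-2.2,-18,3,0,0,16,-1],[-2.8,-22.5,3,0,0,18,-1]]]' 15
python3 -m creep '[[[-0.5,-4,0,0,0,0,-1],[-1,-8,0,0,0,0,-1],[-1.1,-10,0,0,0,0,-1],[-1.1,-10.4,0,0,0,0,-1],[-1.1,-10.4,0,0,0,0,-1]]]' 15
python3 -m creep '[[[0,0,0,0,0,0,-1],[0,0,0,0,0,0,-1],[0,0,0,0,0,0,-1]]]' 15
```

```text
clock: 12.95
position: [0.471, 0.0588, 0.1621]
ee_rot: [1.845, 2.542, 0.001]
force: [0.8, -0.8, -3.2]
width: 0.299
clock: 13.45
position: [0.4605, -0.0439, 0.1619]
ee_rot: [1.851, 2.538, 0.001]
force: [0.2, 0.4, -2.5]
width: 0.301
clock: 13.75
position: [0.4604, -0.0425, 0.1617]
ee_rot: [-1.847, -2.541, -0.0]
force: [-0.4, 0.0, -2.0]
width: 0.304
```

```bash
python3 -m creep '[[[0,0,-2,0,0,0,-1],[0,0,-4,0,0,0,-1],[0,0,-5.5,0,0,0,-1],[0,0,-6.2,0,0,0,-1],[0,0,-6.2,0,0,0,-1]]]' 15
python3 -m creep '[[[0,0,-0.2,0,0,0,-1],[0,0,-0.4,0,0,0,-1],[0,0,-0.4,0,0,0,-1]]]' 15
python3 wt.py 6
```

```text
clock: 14.25
position: [0.4599, -0.0431, 0.0991]
ee_rot: [-1.847, -2.539, 0.002]
force: [0.3, -0.9, -2.4]
width: 0.302
clock: 14.55
position: [0.4613, -0.0429, 0.097]
ee_rot: [1.848, 2.539, 0.003]
force: [-1.7, 1.4, 7.7]
width: 0.301
F [-2.14  2.32  6.77] sd [0.21 0.33 0.71] tau [ 8.600e-01 -4.719e+01  3.620e+00 -2.014e+01  3.200e-01 -7.100e-01
  1.000e-02] p [ 0.4613 -0.043   0.097 ] w 0.301 t 14.85
```

```bash
python3 -m creep '[[[0,0,0.1,0,0,0,0.1],[0,0,0.1,0,0,0,0.1],[0,0,0.1,0,0,0,0.1],[0,0,0.1,0,0,0,0.1]]]' 15
python3 -m creep '[[[0,0,2,0,0,0,0.1],[0,0,6,0,0,0,0.1],[0,0,10,0,0,0,0.1],[0,0,13,0,0,0,0.1],[0,0,15,0,0,0,0.1]]]' 15
python3 - <<'E'
from h import *
im,c,s=snap("wrist","w6"); print(s['position'])
im,c,s=snap("scene","c6")
im,c,s=snap("side","s6")
E
```

```text
clock: 15.25
position: [0.4605, -0.0436, 0.0969]
ee_rot: [1.849, 2.539, 0.0]
force: [0.1, -0.6, 0.5]
width: 0.542
clock: 15.75
position: [0.4609, -0.0437, 0.2491]
ee_rot: [1.848, 2.538, 0.003]
force: [0.2, 0.5, -0.9]
width: 0.545
[ 0.46093419 -0.0436793   0.24910444]
```

View pics/w6.png

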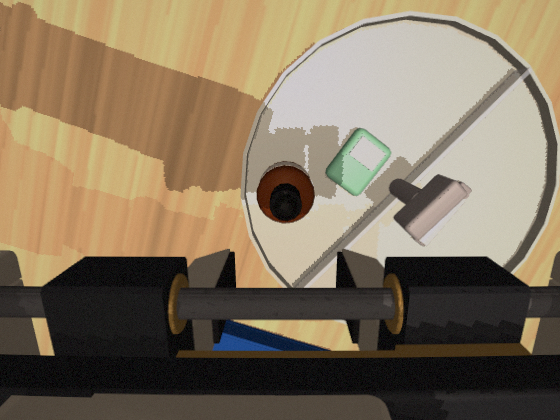

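View pics/c6.png

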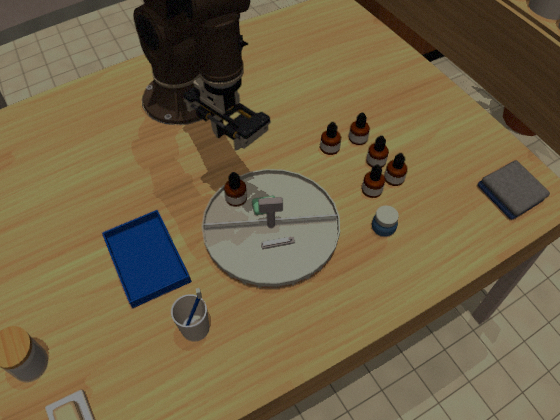

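```bash
python3 - <<'E'
from h import *
for n,f in (("scene","c6"),("side","s6")):
    im=cv2.imread(f"pics/{f}.png"); c=cam(n); h,s,v=cv2.split(cv2.cvtColor(im,cv2.COLOR_BGR2HSV))
    b=max(blobs((h>105)&(h<125)&(s>120),2000),key=lambda b:b[1][4])
    hull=cv2.convexHull(max(cv2.findContours(b[2].astype(np.uint8),0,1)[0],key=len)); ap=cv2.approxPolyDP(hull,3,True).reshape(-1,2)
    print(ap.tolist()); print(plane(c,ap,.03).round(3)[:,:2].tolist()); print(plane(c,ap,0).round(3)[:,:2].tolist())
E
```

```text
[[156, 210], [190, 281], [132, 306], [103, 233]]
[[0.398, -0.24], [0.625, -0.247], [0.618, -0.388], [0.397, -0.383]]
[[0.374, -0.237], [0.608, -0.244], [0.602, -0.389], [0.373, -0.384]]
[[312, 306], [331, 364], [331, 376], [204, 394], [199, 319]]
[[0.61, -0.247], [0.605, -0.386], [0.598, -0.409], [0.394, -0.403], [0.399, -0.238]]
[[0.618, -0.217], [0.614, -0.362], [0.607, -0.386], [0.394, -0.38], [0.398, -0.207]]
```

```bash
python3 -m creep '[[[2.5,4.5,0,0,0,-4,0.1],[5,9,0,0,0,-8,0.1],[7.5,13.5,0,0,0,-12,0.1],[10,18,0,0,0,-16,0.1],[12,22.5,0,0,0,-18,0.1]]]' 15
python3 -m creep '[[[1,4,0,0,0,0,0.1],[1.6,8,-2,0,0,0,0.1],[1.6,10.2,-5,0,0,0,0.1],[1.6,10.6,-9,0,0,0,0.1],[1.6,10.6,-11,0,0,0,0.1]]]' 15
python3 -m creep '[[[0,0,0,0,0,0,0.1],[0,0,0,0,0,0,0.1],[0,0,0,0,0,0,0.1]]]' 15
python3 - <<'E'
from h import *
im,c,s=snap("wrist","w7"); print(s['position'],s['ee_rot'],s['force'])
print(proj(c,[[.597,.291,.098]]))
E
```

```text
clock: 16.4
position: [0.5786, 0.1781, 0.2449]
ee_rot: [-2.227, -2.215, 0.003]
force: [1.5, -1.2, -1.7]
width: 0.548
clock: 16.9
position: [0.5913, 0.2835, 0.1312]
ee_rot: [-2.219, -2.22, 0.01]
force: [0.7, 0.3, -0.5]
width: 0.551
clock: 17.2
position: [0.5951, 0.2827, 0.138]
ee_rot: [2.224, 2.218, 0.003]
force: [-0.7, -0.3, 0.1]
width: 0.551
[0.59509546 0.28270838 0.13799692] [2.22387765 2.21802228 0.00286634] [-0.69215861 -0.34367031  0.1170684 ]
[[288.44322514 238.10040049]]
```

View pics/w7.png

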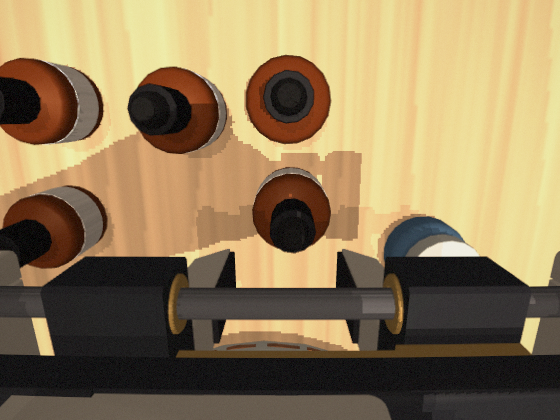

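```bash
python3 -m creep '[[[0.4,1.1,-2,0,0,0,0.1],[0.4,1.1,-4,0,0,0,0.1],[0.4,1.1,-5.8,0,0,0,0.1],[0.4,1.1,-6.5,0,0,0,0.1],[0.4,1.1,-6.5,0,0,0,0.1]]]' 15
python3 - <<'E'
from h import *
im,c,s=snap("wrist","w8"); print(s['position'],s['force'])
E
python3 -m creep '[[[0,0,0,0,0,0,-1],[0,0,0,0,0,0,-1],[0,0,0,0,0,0,-1],[0,0,0,0,0,0,-1]]]' 15
python3 -m creep '[[[0,0,2,0,0,0,-1],[0,0,4,0,0,0,-1],[0,0,6,0,0,0,-1],[0,0,6,0,0,0,-1],[0,0,6,0,0,0,-1]]]' 15
python3 wt.py
```

```text
clock: 17.75
position: [0.5982, 0.2936, 0.0718]
ee_rot: [-2.224, -2.219, 0.0]
force: [0.8, -0.3, 0.2]
width: 0.551
[0.5981787  0.29358666 0.07181417] [ 0.81907222 -0.34199011  0.22917154]
clock: 18.2
position: [0.5986, 0.294, 0.0723]
ee_rot: [2.223, 2.219, 0.002]
force: [0.4, 1.3, 2.3]
width: 0.302
clock: 18.7
position: [0.598, 0.2938, 0.1313]
ee_rot: [-2.224, -2.219, -0.0]
force: [-0.1, -0.2, -3.3]
width: 0.298
F [ 0.09 -0.11 -2.25] sd [0.47 0.48 0.47] tau [ 1.000e-02 -7.661e+01  4.690e+00 -2.890e+01 -5.000e-02  0.000e+00
  0.000e+00] p [0.5982 0.2938 0.1318] w 0.305 t 19.5
```

View pics/w8.png

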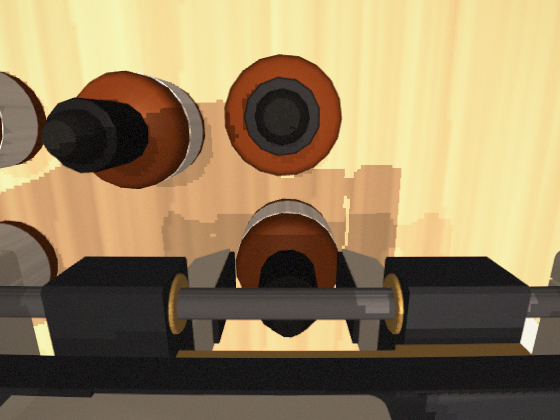

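```bash
python3 -m creep '[[[-0.1,-4.5,2,0,0,0,-1],[-0.2,-9,3,0,0,0,-1],[-0.3,-13.5,3,0,0,0,-1],[-0.4,-16.5,3,0,0,0,-1],[-0.4,-17.4,3,0,0,0,-1]]]' 15
python3 -m creep '[[[0,0,0,0,0,0,-1],[0,0,0,0,0,0,-1],[0,0,-2,0,0,0,-1],[0,0,-4,0,0,0,-1],[0,0,-5,0,0,0,-1]]]' 15
python3 -m creep '[[[0,0,-0.7,0,0,0,-1],[0,0,-1.3,0,0,0,-1],[0,0,-1.5,0,0,0,-1],[0,0,-1.5,0,0,0,-1]]]' 15
```

```text
clock: 20.0
position: [0.5943, 0.1145, 0.1623]
ee_rot: [2.229, 2.211, -0.002]
force: [-0.5, -0.2, -2.7]
width: 0.299
clock: 20.5
position: [0.5932, 0.1222, 0.11]
ee_rot: [-2.219, -2.221, 0.002]
force: [-0.7, -0.4, -1.8]
width: 0.3
clock: 20.9
position: [0.5948, 0.1204, 0.0974]
ee_rot: [2.223, 2.219, 0.002]
force: [-0.2, -0.8, -0.4]
width: 0.302
```

```bash
python3 -m creep '[[[0,0,-0.1,0,0,0,-1],[0,0,-0.2,0,0,0,-1],[0,0,-0.2,0,0,0,-1]]]' 15
python3 -m creep '[[[0,0,0,0,0,0,0.1],[0,0,0,0,0,0,0.1],[0,0,0,0,0,0,0.1],[0,0,0,0,0,0,0.1]]]' 15
python3 -m creep '[[[0,0,2,0,0,0,0.1],[0,0,6,0,0,0,0.1],[0,0,10,0,0,0,0.1],[0,0,13,0,0,0,0.1],[0,0,15,0,0,0,0.1]]]' 15
```

```text
clock: 21.2
position: [0.5959, 0.1211, 0.0968]
ee_rot: [2.222, 2.219, 0.007]
force: [-0.5, 2.2, 9.6]
width: 0.3
clock: 21.6
position: [0.5941, 0.1196, 0.0946]
ee_rot: [2.224, 2.219, -0.0]
force: [0.2, 0.5, 0.1]
width: 0.543
clock: 22.1
position: [0.5949, 0.1197, 0.2473]
ee_rot: [2.223, 2.218, 0.004]
force: [0.3, 0.8, -0.4]
width: 0.547
```

```bash
python3 -m creep '[[[-3.5,3.1,0,0,0,0,0.1],[-7,6.2,0,0,0,0,0.1],[-10.5,9.3,0,0,0,0,0.1],[-14,12.4,0,0,0,0,0.1],[-17.6,15.5,0,0,0,0,0.1]]]' 15
python3 -m creep '[[[0,0,-3,0,0,0,0.1],[0,0,-6,0,0,0,0.1],[0,0,-9,0,0,0,0.1],[0,0,-11,0,0,0,0.1],[0,0,-11,0,0,0,0.1]]]' 15
python3 -m creep '[[[0,0,0,0,0,0,0.1],[0,0,0,0,0,0,0.1]]]' 15
python3 - <<'E'
from h import *
im,c,s=snap("wrist","w9"); print(s['position'],s['ee_rot'],s['force'])
print(proj(c,[[.4175,.28,.098]]))
E
```

```text
clock: 22.6
position: [0.4167, 0.2756, 0.2448]
ee_rot: [2.224, 2.219, 0.0]
force: [0.3, 1.2, -0.1]
width: 0.553
clock: 23.1
position: [0.4167, 0.2735, 0.1324]
ee_rot: [-2.224, -2.219, 0.008]
force: [0.1, -0.3, 0.5]
width: 0.552
clock: 23.3
position: [0.4189, 0.2752, 0.1359]
ee_rot: [2.224, 2.219, 0.003]
force: [-0.1, -0.7, 0.6]
width: 0.549
[0.41894162 0.27524564 0.13594537] [2.2237031  2.21884124 0.00300238] [-0.11582633 -0.69957105  0.56067328]
[[282.47964867 245.40797591]]
```

View pics/w9.png

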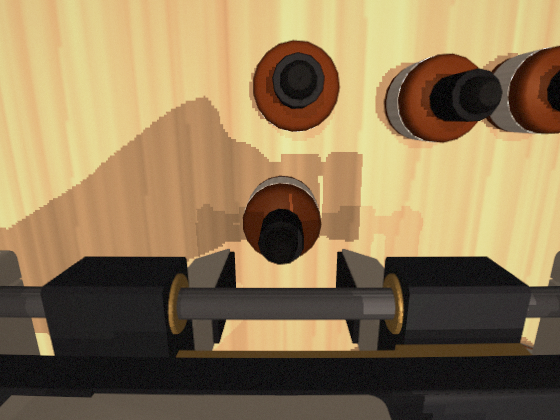

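```bash
python3 -m creep '[[[-0.2,0.6,-2,0,0,0,0.1],[-0.2,0.6,-4,0,0,0,0.1],[-0.2,0.6,-5.7,0,0,0,0.1],[-0.2,0.6,-6.3,0,0,0,0.1],[-0.2,0.6,-6.3,0,0,0,0.1]]]' 15
python3 -m creep '[[[0,0,0,0,0,0,-1],[0,0,0,0,0,0,-1],[0,0,0,0,0,0,-1],[0,0,0,0,0,0,-1]]]' 15
python3 -m creep '[[[0,0,2,0,0,0,-1],[0,0,4,0,0,0,-1],[0,0,6,0,0,0,-1],[0,0,6,0,0,0,-1],[0,0,6,0,0,0,-1]]]' 15
python3 wt.py
```

```text
clock: 23.85
position: [0.4162, 0.2808, 0.0719]
ee_rot: [2.224, 2.219, -0.0]
force: [-0.3, 0.9, -0.8]
width: 0.551
clock: 24.25
position: [0.4165, 0.2811, 0.0723]
ee_rot: [2.224, 2.219, 0.002]
force: [-0.2, 0.1, 4.6]
width: 0.301
clock: 24.75
position: [0.4162, 0.2809, 0.1318]
ee_rot: [2.224, 2.219, 0.001]
force: [-0.1, 0.7, -1.4]
width: 0.302
F [ 0.34 -0.05 -1.53] sd [0.5  0.47 0.65] tau [-0.000e+00 -5.474e+01  1.910e+00 -2.453e+01 -4.000e-02 -1.000e-02
  0.000e+00] p [0.4162 0.2808 0.1318] w 0.3 t 25.55
```

```bash
python3 wt.py 30
```

```text
F [ 0.09  0.04 -1.37] sd [0.61 0.46 0.43] tau [-0.000e+00 -5.456e+01  1.900e+00 -2.450e+01 -4.000e-02 -1.000e-02
  0.000e+00] p [0.4162 0.2808 0.1317] w 0.3 t 27.05
```

```bash
python3 -m creep '[[[0,-2,3.5,0,0,0,-1],[0,-5,7,0,0,0,-1],[0.2,-9,10.5,0,0,0,-1],[0.4,-13.5,12,0,0,0,-1],[0.6,-18,12,0,0,0,-1]]]' 15
python3 -m creep '[[[0.2,-4.5,0,0,0,0,-1],[0.4,-9,0,0,0,0,-1],[0.6,-13.5,0,0,0,0,-1],[0.8,-18,0,0,0,0,-1],[1,-22.5,0,0,0,0,-1]]]' 15
python3 -m creep '[[[0.2,-4.5,0,0,0,0,-1],[0.4,-9,0,0,0,0,-1],[0.5,-13,0,0,0,0,-1],[0.5,-15.5,0,0,0,0,-1],[0.5,-15.5,0,0,0,0,-1]]]' 15
python3 - <<'E'
from h import *
im,c,s=snap("wrist","w10"); print(s['joints'].round(2),s['position'],s['ee_rot'],s['force'])
E
```

```text
clock: 27.55
position: [0.4235, 0.0996, 0.2544]
ee_rot: [2.222, 2.218, 0.008]
force: [2.3, -0.1, -1.6]
width: 0.302
clock: 28.05
position: [0.4319, -0.126, 0.252]
ee_rot: [2.223, 2.219, 0.001]
force: [0.1, 1.2, -0.5]
width: 0.302
clock: 28.55
position: [0.4362, -0.2833, 0.2519]
ee_rot: [2.229, 2.212, -0.003]
force: [0.2, 0.0, -1.0]
width: 0.299
[ 0.04  0.27  0.55  1.85 -0.16  1.07  0.64] [ 0.43620553 -0.28330217  0.25185424] [ 2.22868419  2.21186426 -0.0027101 ] [ 0.18397713  0.00322983 -0.95064364]
```

View pics/w10.png

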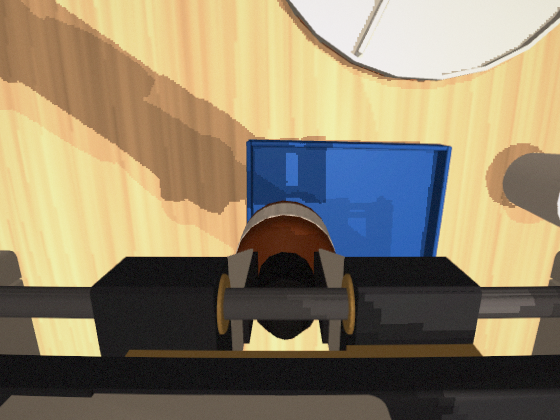

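```bash
python3 - <<'E'
from h import *
s={'position':np.array([.43620553,-.2833,.25185]),'ee_rot':np.array([2.22868,2.21186,-.00271])}
c=cam("wrist",s)
P=plane(c,[[247,141],[450,148]],.03)[:,:2]; d=P[1]-P[0]; L=np.hypot(*d); e=d/L; n=np.array([e[1],-e[0]]); C=P.mean(0)+n*.075
print(P.round(4),L,np.degrees(np.arctan2(e[1],e[0])),C)
for a in(-.066,0,.066):
  for b in (.034,-.034): print(a,b,(C+a*e-b*n).round(4))
print(plane(c,[[531,188]],0.0))
E
```

```text
[[ 0.3972 -0.2336]
 [ 0.6095 -0.2419]] 0.21251695020604727 -2.255559203943309 [ 0.50039266 -0.31268479]
-0.066 0.034 [ 0.4358 -0.2761]
-0.066 -0.034 [ 0.4331 -0.3441]
0 0.034 [ 0.5017 -0.2787]
0 -0.034 [ 0.4991 -0.3467]
0.066 0.034 [ 0.5677 -0.2813]
0.066 -0.034 [ 0.565  -0.3493]
[[ 0.72726078 -0.29131973  0.        ]]
```

```bash
python3 -m creep '[[[0,0.6,-4,0,0,0,-1],[0,0.6,-8,0,0,0,-1],[0,0.6,-12,0,0,0,-1],[0,0.6,-15,0,0,0,-1],[0,0.6,-15,0,0,0,-1]]]' 15
python3 -m creep '[[[0,0,0,0,0,0,-1],[0,0,-1,0,0,0,-1],[0,0,-2,0,0,0,-1],[0,0,-2.4,0,0,0,-1],[0,0,-2.4,0,0,0,-1]]]' 15
python3 -m creep '[[[0,0,0,0,0,0,-1],[0,0,0,0,0,0,-1]]]' 15
```

```text
clock: 29.1
position: [0.4352, -0.2703, 0.0986]
ee_rot: [-2.217, -2.216, 0.003]
force: [-1.2, 1.2, -1.5]
width: 0.296
clock: 29.6
position: [0.4371, -0.2731, 0.0776]
ee_rot: [-2.224, -2.219, -0.0]
force: [-0.5, 0.4, -1.4]
width: 0.296
clock: 29.8
position: [0.4373, -0.2733, 0.0779]
ee_rot: [2.224, 2.219, 0.0]
force: [-0.5, 0.7, -0.8]
width: 0.303
```

```bash
python3 -m creep '[[[0,-0.4,0,0,0,0,-1],[0,-0.4,-0.1,0,0,0,-1],[0,-0.4,-0.2,0,0,0,-1],[0,-0.4,-0.2,0,0,0,-1]]]' 15
python3 -m creep '[[[0,0,0,0,0,0,0.1],[0,0,0,0,0,0,0.1],[0,0,0,0,0,0,0.1],[0,0,0,0,0,0,0.1]]]' 15
python3 -m creep '[[[0,0,2,0,0,0,0.1],[0,0,6,0,0,0,0.1],[0,0,10,0,0,0,0.1],[0,0,13,0,0,0,0.1],[0,0,15,0,0,0,0.1]]]' 15
python3 wt.py 16
python3 -c "
from h import *
snap('scene','c11')"
```

```text
clock: 30.2
position: [0.4374, -0.2782, 0.0768]
ee_rot: [2.224, 2.217, 0.001]
force: [-2.5, 1.4, 13.4]
width: 0.302
clock: 30.6
position: [0.4372, -0.2771, 0.0756]
ee_rot: [-2.223, -2.219, 0.0]
force: [0.5, 0.2, -0.0]
width: 0.544
clock: 31.1
position: [0.4377, -0.2776, 0.228]
ee_rot: [2.222, 2.217, 0.002]
force: [0.9, 0.8, -0.4]
width: 0.55
F [0.06 0.07 0.03] sd [0.5  0.63 0.81] tau [-1.300e-01 -4.742e+01  5.350e+00 -2.875e+01 -0.000e+00  1.500e-01
 -2.000e-02] p [ 0.4372 -0.2772  0.2257] w 0.549 t 31.9
```

View pics/c11.png

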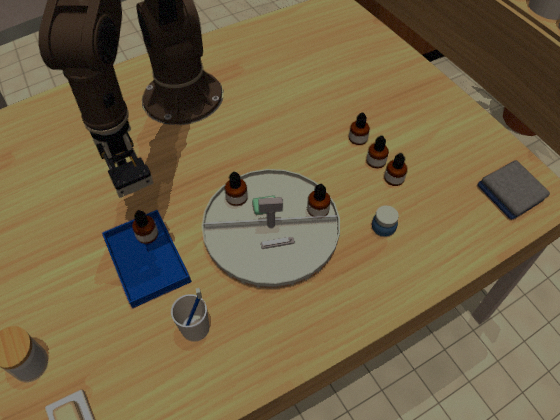

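```bash
python3 -m creep '[[[0,4.5,1,0,0,0,0.1],[0,9,2,0,0,0,0.1],[0,13.5,2,0,0,0,0.1],[0,18,2,0,0,0,0.1],[0,22.5,2,0,0,0,0.1]]]' 15
python3 -m creep '[[[0,4.5,0,0,0,0,0.1],[0,9,0,0,0,0,0.1],[0,13.5,0,0,0,0,0.1],[-0.5,18,0,0,0,0,0.1],[-1,22.5,0,0,0,0,0.1]]]' 15
python3 -m creep '[[[0,4.5,0,0,0,0,0.1],[0,9,0,0,0,0,0.1],[0,13.5,-3,0,0,0,0.1],[0,17,-6,0,0,0,0.1],[0,19,-9,0,0,0,0.1]]]' 15
python3 -m creep '[[[0,0,-1,0,0,0,0.1],[0,0,-2,0,0,0,0.1],[0,0,-2,0,0,0,0.1],[0,0,-2,0,0,0,0.1]]]' 15
python3 - <<'E'
from h import *
im,c,s=snap("wrist","w12"); print(s['position'],s['ee_rot'],s['force'])
print(proj(c,[[.4265,.371,.098]]))
E
```

```text
clock: 32.45
position: [0.437, -0.0505, 0.2461]
ee_rot: [2.223, 2.219, 0.001]
force: [1.2, 0.4, -0.5]
width: 0.548
clock: 32.95
position: [0.4269, 0.1746, 0.246]
ee_rot: [2.224, 2.219, 0.001]
force: [1.3, 1.3, -0.1]
width: 0.551
clock: 33.45
position: [0.4263, 0.3668, 0.1546]
ee_rot: [-2.219, -2.222, -0.003]
force: [0.1, -0.4, 0.0]
width: 0.548
clock: 33.85
position: [0.4281, 0.3618, 0.1367]
ee_rot: [2.225, 2.217, 0.002]
force: [0.7, -0.5, 0.1]
width: 0.547
[0.42808477 0.36182334 0.13673591] [2.22545854e+00 2.21681681e+00 1.66576955e-03] [ 0.73944935 -0.54764872  0.13408423]
[[282.19346527 237.36162981]]
```

View pics/w12.png

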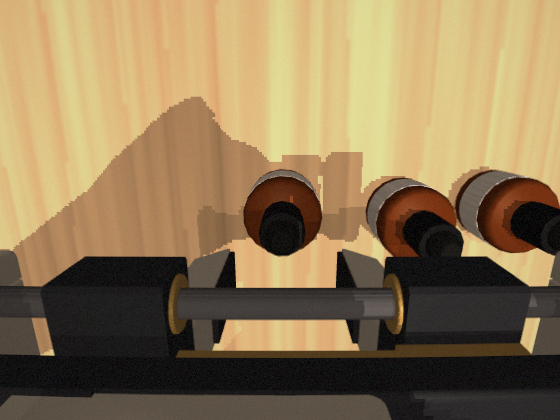

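```bash
python3 -m creep '[[[-0.1,1.1,-2,0,0,0,0.1],[-0.1,1.1,-4,0,0,0,0.1],[-0.1,1.1,-5.7,0,0,0,0.1],[-0.1,1.1,-6.4,0,0,0,0.1],[-0.1,1.1,-6.4,0,0,0,0.1]]]' 15
python3 -m creep '[[[0,0,0,0,0,0,-1],[0,0,0,0,0,0,-1],[0,0,0,0,0,0,-1],[0,0,0,0,0,0,-1]]]' 15
python3 -m creep '[[[0,0,2,0,0,0,-1],[0,0,4,0,0,0,-1],[0,0,6,0,0,0,-1],[0,0,6,0,0,0,-1],[0,0,6,0,0,0,-1]]]' 15
python3 wt.py 30
```

```text
clock: 34.4
position: [0.4264, 0.3733, 0.0719]
ee_rot: [2.224, 2.218, -0.0]
force: [0.5, -0.2, 0.2]
width: 0.549
clock: 34.8
position: [0.4264, 0.3742, 0.0724]
ee_rot: [-2.223, -2.219, -0.002]
force: [-0.5, -0.2, 4.6]
width: 0.3
clock: 35.3
position: [0.4261, 0.3738, 0.1315]
ee_rot: [-2.223, -2.219, -0.001]
force: [-0.2, -0.3, -3.5]
width: 0.301
F [ 0.12  0.09 -2.51] sd [0.48 0.49 0.42] tau [ 0.000e+00 -6.381e+01  2.870e+00 -2.646e+01 -4.000e-02 -1.000e-02
  0.000e+00] p [0.4262 0.3738 0.1317] w 0.304 t 36.8
```

```bash
python3 -m creep '[[[0.8,-4.5,2,0,0,0,-1],[1.6,-9,3,0,0,0,-1],[2.4,-13.5,3,0,0,0,-1],[3.2,-18,3,0,0,0,-1],[4,-22.5,3,0,0,0,-1]]]' 15
python3 -m creep '[[[0.8,-4,0,0,0,0,-1],[1.6,-6.8,0,0,0,0,-1],[1.6,-7.5,0,0,0,0,-1],[1.6,-7.5,0,0,0,0,-1],[1.6,-7.5,0,0,0,0,-1]]]' 15
python3 -m creep '[[[0,0,-2,0,0,0,-1],[0,0,-4,0,0,0,-1],[0,0,-5.5,0,0,0,-1],[0,0,-6.2,0,0,0,-1],[0,0,-6.2,0,0,0,-1]]]' 15
```

```text
clock: 37.3
position: [0.4664, 0.1471, 0.1621]
ee_rot: [2.223, 2.219, 0.001]
force: [1.3, -0.5, -2.6]
width: 0.299
clock: 37.8
position: [0.482, 0.075, 0.1617]
ee_rot: [-2.222, -2.22, -0.001]
force: [-0.7, 0.8, -1.9]
width: 0.299
clock: 38.3
position: [0.4817, 0.0751, 0.0991]
ee_rot: [-2.221, -2.221, 0.002]
force: [0.0, -0.1, -3.0]
width: 0.303
```

```bash
python3 -m creep '[[[0,0,-0.2,0,0,0,-1],[0,0,-0.4,0,0,0,-1],[0,0,-0.4,0,0,0,-1]]]' 15
python3 -m creep '[[[0,0,0,0,0,0,0.1],[0,0,0,0,0,0,0.1],[0,0,0,0,0,0,0.1],[0,0,0,0,0,0,0.1]]]' 15
python3 -m creep '[[[0,0,2,0,0,0,0.1],[0,0,6,0,0,0,0.1],[0,0,10,0,0,0,0.1],[0,0,13,0,0,0,0.1],[0,0,15,0,0,0,0.1]]]' 15
python3 -m creep '[[[0.8,4.5,0,0,0,0,0.1],[1.6,9,0,0,0,0,0.1],[2.4,13.5,0,0,0,0,0.1],[3.2,18,0,0,0,0,0.1],[4,22.5,0,0,0,0,0.1]]]' 15
python3 -m creep '[[[0,4,-2,0,0,0,0.1],[0,5.5,-5,0,0,0,0.1],[0,5.5,-8,0,0,0,0.1],[0,5.5,-11,0,0,0,0.1],[0,5.5,-11,0,0,0,0.1]]]' 15
python3 -m creep '[[[0,0,0,0,0,0,0.1],[0,0,0,0,0,0,0.1]]]' 15
python3 - <<'E'
from h import *
im,c,s=snap("wrist","w13"); print(s['position'],s['ee_rot'],s['force'])
print(proj(c,[[.522,.3635,.098]]))
E
```

```text
clock: 38.6
position: [0.4831, 0.0749, 0.097]
ee_rot: [2.222, 2.22, 0.004]
force: [-1.4, 2.5, 6.5]
width: 0.302
clock: 39.0
position: [0.4823, 0.0737, 0.0959]
ee_rot: [2.224, 2.219, 0.0]
force: [0.1, 0.2, 0.6]
width: 0.547
clock: 39.5
position: [0.4828, 0.0738, 0.2482]
ee_rot: [2.223, 2.218, 0.004]
force: [-0.0, -0.3, 0.2]
width: 0.547
clock: 40.0
position: [0.5222, 0.3005, 0.2457]
ee_rot: [2.224, 2.219, -0.0]
force: [0.1, 0.2, 0.5]
width: 0.551
clock: 40.5
position: [0.5198, 0.3522, 0.1315]
ee_rot: [-2.223, -2.219, 0.012]
force: [-0.5, -0.7, 0.1]
width: 0.55
clock: 40.7
position: [0.5232, 0.3542, 0.1376]
ee_rot: [2.224, 2.218, 0.004]
force: [-0.4, -0.3, 0.5]
width: 0.547
[0.52322558 0.35423943 0.13760725] [2.22390058 2.21844495 0.00413464] [-0.42858232 -0.26504164  0.49760232]
[[282.79573092 236.76121214]]
```

View pics/w13.png

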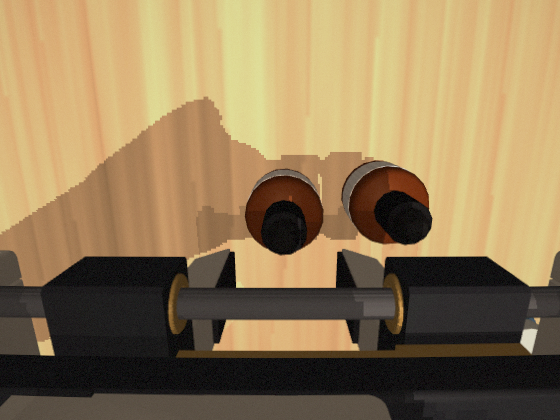

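```bash
python3 -m creep '[[[-0.1,1.2,-2,0,0,0,0.1],[-0.1,1.2,-4,0,0,0,0.1],[-0.1,1.2,-5.7,0,0,0,0.1],[-0.1,1.2,-6.5,0,0,0,0.1],[-0.1,1.2,-6.5,0,0,0,0.1]]]' 15
python3 -m creep '[[[0,0,0,0,0,0,-1],[0,0,0,0,0,0,-1],[0,0,0,0,0,0,-1],[0,0,0,0,0,0,-1]]]' 15
python3 -m creep '[[[0,0,2,0,0,0,-1],[0,0,4,0,0,0,-1],[0,0,6,0,0,0,-1],[0,0,6,0,0,0,-1],[0,0,6,0,0,0,-1]]]' 15
python3 wt.py 30
```

```text
clock: 41.25
position: [0.5212, 0.3657, 0.0708]
ee_rot: [2.224, 2.219, -0.0]
force: [-0.3, -0.1, 0.5]
width: 0.552
clock: 41.65
position: [0.5217, 0.3661, 0.0715]
ee_rot: [2.224, 2.219, 0.002]
force: [-0.2, -0.9, 1.6]
width: 0.303
clock: 42.15
position: [0.521, 0.3658, 0.1305]
ee_rot: [-2.224, -2.219, -0.0]
force: [-0.2, -0.7, -2.2]
width: 0.303
F [ 0.03  0.17 -1.91] sd [0.42 0.48 0.47] tau [ 0.000e+00 -7.285e+01  3.430e+00 -2.812e+01 -5.000e-02 -1.000e-02
  0.000e+00] p [0.5212 0.3658 0.1308] w 0.299 t 43.65
```

```bash
python3 wt.py 60
```

```text
F [-0.02  0.01 -2.1 ] sd [0.53 0.54 0.58] tau [-0.000e+00 -7.275e+01  3.420e+00 -2.809e+01 -5.000e-02 -1.000e-02
  0.000e+00] p [0.5212 0.3658 0.1307] w 0.299 t 46.65
```

```bash
python3 -m creep '[[[0,-2.5,3.5,0,0,0,-1],[0,-6,7,0,0,0,-1],[-0.3,-10,10.5,0,0,6,-1],[-0.6,-14.5,12,0,0,12,-1],[-0.9,-19,12,0,0,18,-1]]]' 15
python3 -m creep '[[[-0.3,-4.5,0,0,0,6,-1],[-0.6,-9,0,0,0,12,-1],[-0.9,-13.5,0,0,0,18,-1],[-1.2,-18,0,0,0,24,-1],[-1.5,-22,0,0,0,30,-1]]]' 15
python3 -m creep '[[[-0.2,-4,0,0,0,0,-1],[-0.2,-5.3,0,0,0,0,-1],[-0.2,-5.3,0,0,0,0,-1],[-0.2,-5.3,0,0,0,0,-1]]]' 15
python3 - <<'E'
from h import *
im,c,s=snap("wrist","w14"); print(s['joints'].round(2),s['position'],s['ee_rot'],s['force'])
E
```

```text
clock: 47.15
position: [0.5134, 0.1747, 0.2538]
ee_rot: [1.842, 2.542, 0.007]
force: [1.3, -0.6, -3.0]
width: 0.302
clock: 47.65
position: [0.4967, -0.0466, 0.2511]
ee_rot: [1.124, 2.933, 0.0]
force: [-0.1, 0.4, -2.3]
width: 0.303
clock: 48.05
position: [0.4953, -0.0962, 0.2507]
ee_rot: [-1.128, -2.932, -0.001]
force: [0.1, 0.8, -2.0]
width: 0.301
[-0.06  0.23  0.18  1.86 -0.05  1.05  0.97] [ 0.49530425 -0.09619133  0.2507014 ] [-1.12838418e+00 -2.93165477e+00 -1.08660058e-03] [ 0.09468891  0.78799717 -1.96024257]
```

View pics/w14.png

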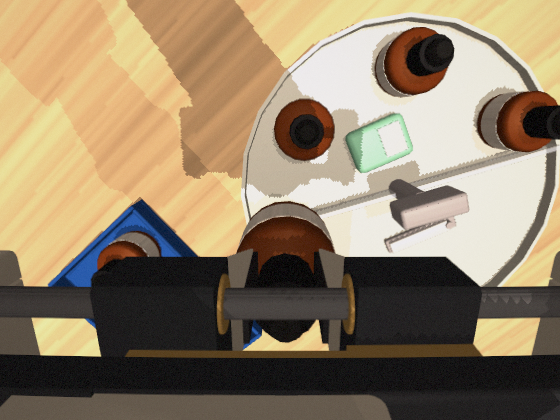

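```bash
python3 -m creep '[[[0,0,-4,0,0,0,-1],[0,0,-8,0,0,0,-1],[0,0,-11,0,0,0,-1],[0,0,-13,0,0,0,-1],[0,0,-13,0,0,0,-1]]]' 15
python3 -m creep '[[[0,0,0,0,0,0,-1],[0,0,-1,0,0,0,-1],[0,0,-1.8,0,0,0,-1],[0,0,-2.1,0,0,0,-1],[0,0,-2.1,0,0,0,-1]]]' 15
python3 -m creep '[[[0,0,0,0,0,0,-1],[0,0,0,0,0,0,-1]]]' 15
```

```text
clock: 48.6
position: [0.4936, -0.095, 0.1183]
ee_rot: [-1.123, -2.929, 0.001]
force: [-0.1, -0.0, -1.3]
width: 0.301
clock: 49.1
position: [0.4906, -0.0911, 0.1022]
ee_rot: [-1.118, -2.925, -0.007]
force: [-29.9, 21.8, 50.2]
width: 0.301
clock: 49.3
position: [0.4907, -0.0911, 0.1022]
ee_rot: [-1.118, -2.925, -0.007]
force: [-29.7, 20.6, 48.0]
width: 0.295
```

```bash
python3 -m creep '[[[0,0,1,0,0,0,-1],[0,0,3,0,0,0,-1],[0,0,3,0,0,0,-1]]]' 15
python3 - <<'E'
from h import *
im,c,s=snap("wrist","w15"); print(s['position'],s['ee_rot'],s['force'])
im,c,s=snap("side","s15")
cv2.imwrite("pics/s15z.png",cv2.resize(im[130:330,150:390,::-1],None,fx=3,fy=3,interpolation=cv2.INTER_CUBIC))
E
```

```text
clock: 49.6
position: [0.4977, -0.0971, 0.1329]
ee_rot: [1.126, 2.926, 0.003]
force: [0.0, -0.4, -2.3]
width: 0.302
[ 0.49772643 -0.09713472  0.13292799] [1.12589137 2.92620765 0.00331287] [ 0.04146129 -0.39167752 -2.28760429]
```

View pics/w15.png

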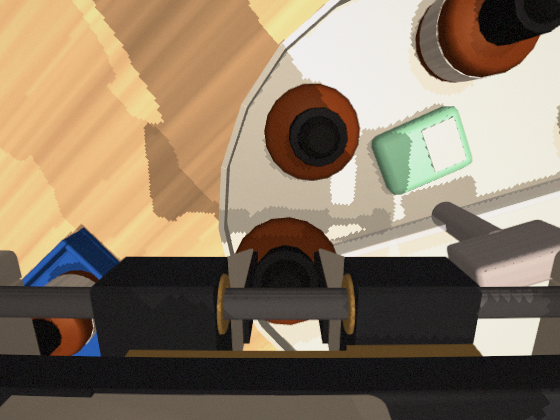

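View pics/s15z.png

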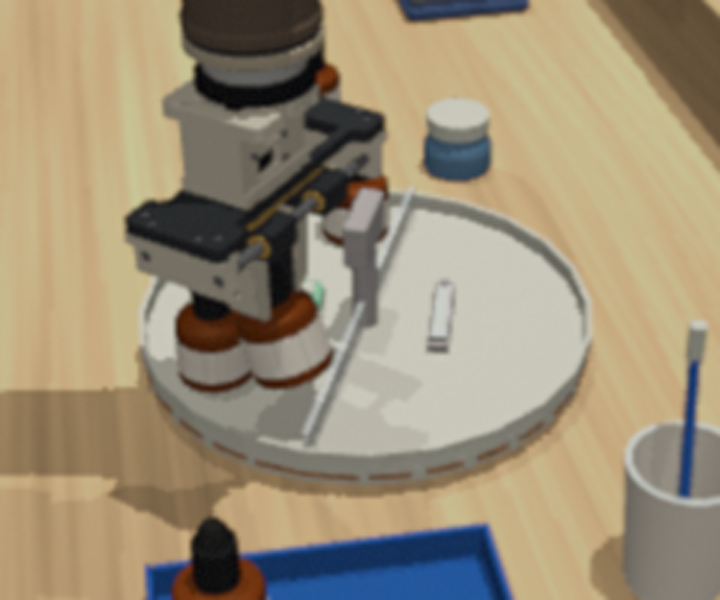

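```bash
python3 -m creep '[[[0,0,4,0,0,0,-1],[0,0,8,0,0,0,-1],[0,0,12,0,0,-6,-1],[-1,4.5,12,0,0,-12,-1],[-3,9,12,0,0,-18,-1]]]' 15
python3 -m creep '[[[-2,4.5,0,0,0,-6,-1],[-4,8.5,0,0,0,-12,-1],[-5.5,12.5,0,0,0,-18,-1],[-6.6,16.7,0,0,0,-24,-1],[-6.6,16.7,0,0,0,-30,-1]]]' 15
python3 -m creep '[[[0,0,0,0,0,0,-1],[0,0,-4,0,0,0,-1],[0,0,-8,0,0,0,-1],[0,0,-11,0,0,0,-1],[0,0,-11,0,0,0,-1]]]' 15
python3 -m creep '[[[0,0,0,0,0,0,-1],[0,0,0,0,0,0,-1]]]' 15
python3 - <<'E'
from h import *
im,c,s=snap("wrist","w16"); print(s['position'],s['ee_rot'],s['force'])
im,c,s=snap("side","s16")
im,c,s=snap("scene","c16")
cv2.imwrite("pics/c16z.png",cv2.resize(im[90:300,170:450,::-1],None,fx=2.8,fy=2.8,interpolation=cv2.INTER_CUBIC))
E
```

```text
clock: 50.2
position: [0.4666, -0.0068, 0.2505]
ee_rot: [1.582, 2.711, 0.003]
force: [-0.1, 2.2, -2.3]
width: 0.297
clock: 50.7
position: [0.3972, 0.1656, 0.2493]
ee_rot: [-2.218, -2.222, -0.002]
force: [0.4, -0.3, -2.3]
width: 0.298
clock: 51.2
position: [0.3971, 0.1574, 0.1365]
ee_rot: [-2.222, -2.219, 0.011]
force: [-1.2, 0.5, -1.4]
width: 0.301
clock: 51.4
position: [0.4004, 0.1599, 0.1412]
ee_rot: [2.223, 2.219, 0.004]
force: [0.8, -0.0, -0.9]
width: 0.301
[0.40042039 0.15988227 0.14116528] [2.22300595 2.21872417 0.00352323] [ 0.79781987 -0.00202603 -0.9151498 ]
```

View pics/w16.png

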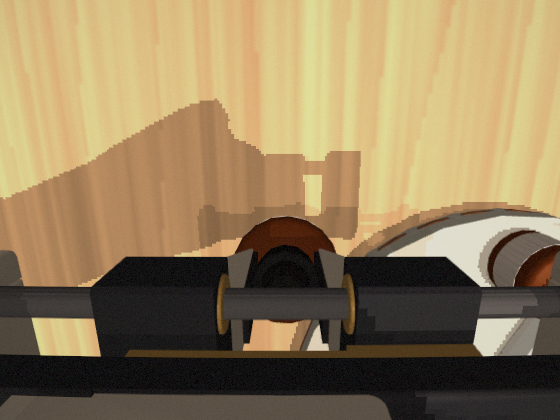

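View pics/c16z.png

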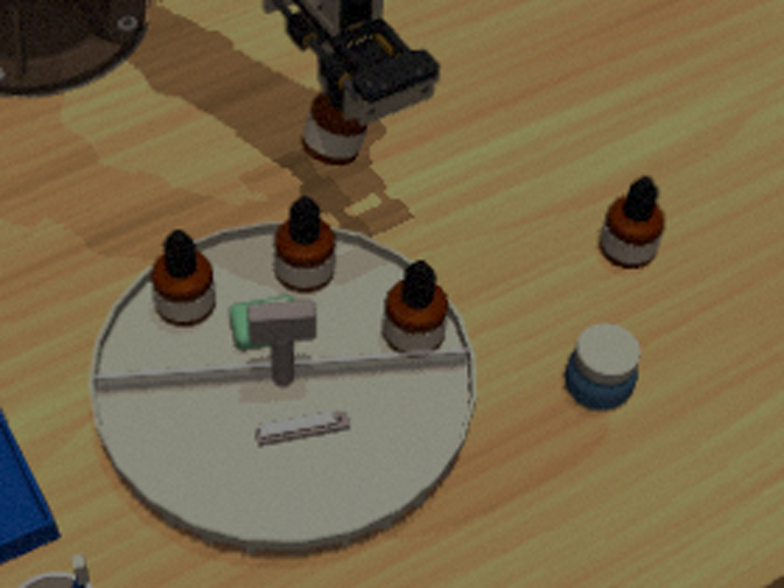

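View pics/s16.png

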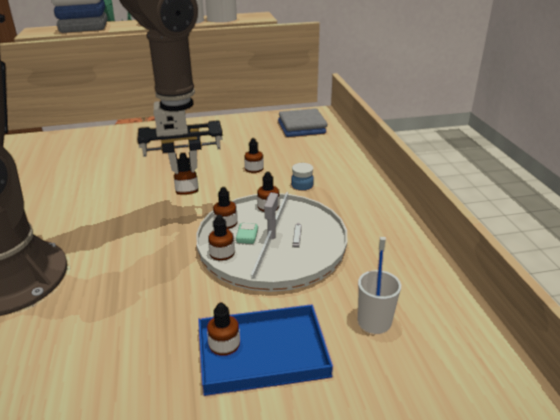

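```bash
python3 - <<'E'
from h import *
c=cam("scene")
for f in ("c6","c11","c16"):
    im=cv2.imread(f"pics/{f}.png"); cv2.imwrite(f"pics/{f}d.png",cv2.resize(im[160:300,190:350],None,fx=4.5,fy=4,interpolation=cv2.INTER_CUBIC))
a=np.array([[95,381],[465,357]])/2.8+[170,90]
P=plane(c,a,.048);d=P[1]-P[0];print(P,np.degrees(np.arctan2(d[1],d[0])))
P=plane(c,[[205,224],[338,218]],.048);d=P[1]-P[0];print(P,np.degrees(np.arctan2(d[1],d[0])))
E
```

```text
[[ 0.51504672 -0.15775209  0.048     ]
 [ 0.65214666  0.13178889  0.048     ]] 64.66207617714312
[[ 0.51084816 -0.15294315  0.048     ]
 [ 0.65572769  0.13504586  0.048     ]] 63.29426133674751
```

View pics/c6d.png

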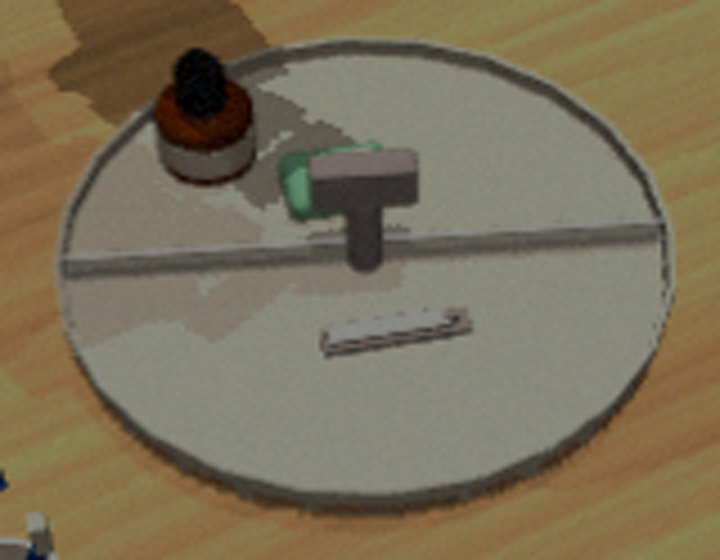

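View pics/c16d.png

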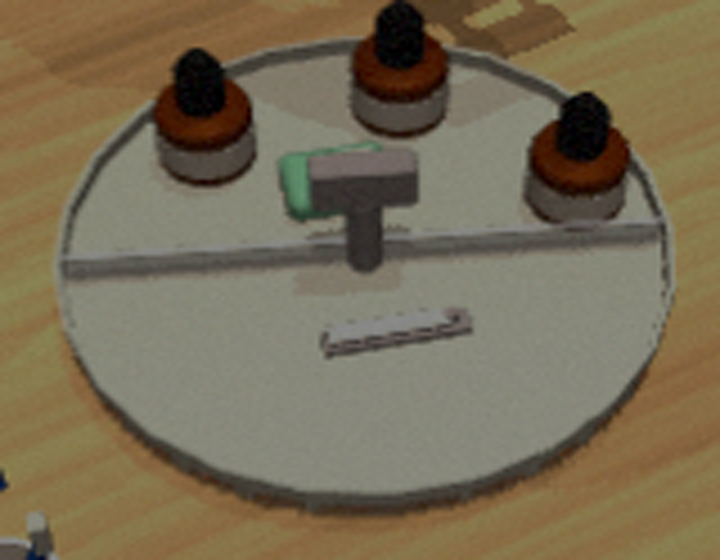

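```bash
python3 -m creep '[[[0,0,-2,0,0,0,-1],[0,0,-4,0,0,0,-1],[0,0,-5.6,0,0,0,-1],[0,0,-5.9,0,0,0,-1],[0,0,-5.9,0,0,0,-1]]]' 15
python3 -m creep '[[[0,0,-0.2,0,0,0,-1],[0,0,-0.4,0,0,0,-1],[0,0,-0.4,0,0,0,-1]]]' 15
python3 - <<'E'
from h import *
im,c,s=snap("scene","c17"); cv2.imwrite("pics/c17z.png",cv2.resize(im[80:200,250:350,::-1],None,fx=5,fy=5,interpolation=cv2.INTER_CUBIC))
E
```

```text
clock: 52.05
position: [0.3994, 0.1599, 0.0811]
ee_rot: [2.223, 2.219, 0.0]
force: [0.5, -0.1, -1.7]
width: 0.298
clock: 52.35
position: [0.3994, 0.1599, 0.0771]
ee_rot: [2.223, 2.219, 0.001]
force: [-1.0, -1.0, -2.2]
width: 0.299
```

View pics/c17z.png

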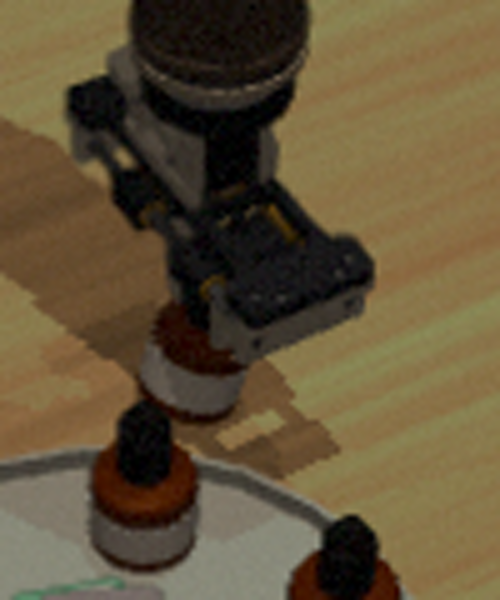

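```bash
python3 -m creep '[[[0,0,-0.2,0,0,0,-1],[0,0,-0.2,0,0,0,-1]]]' 15
python3 -m creep '[[[0,0,-0.2,0,0,0,-1],[0,0,-0.2,0,0,0,-1]]]' 15
python3 -m creep '[[[0,0,-0.2,0,0,0,-1],[0,0,-0.2,0,0,0,-1]]]' 15
```

```text
clock: 52.6
position: [0.3992, 0.1598, 0.0747]
ee_rot: [2.224, 2.219, -0.0]
force: [0.1, -0.8, -2.2]
width: 0.304
clock: 52.8
position: [0.3993, 0.1598, 0.0727]
ee_rot: [2.224, 2.219, 0.0]
force: [0.1, 0.3, -0.1]
width: 0.302
clock: 53.0
position: [0.3999, 0.1596, 0.0717]
ee_rot: [2.224, 2.218, 0.002]
force: [-2.6, -3.6, 19.6]
width: 0.3
```

```bash
python3 -m creep '[[[0,0,0.1,0,0,0,-0.1],[0,0,0.1,0,0,0,0.1],[0,0,0.1,0,0,0,0.1],[0,0,0.1,0,0,0,0.1],[0,0,0.1,0,0,0,0.1]]]' 15
python3 -m creep '[[[0,0,2,0,0,0,0.1],[0,0,6,0,0,0,0.1],[0,0,10,0,0,0,0.1],[0,0,14,0,0,0,0.1],[0,0,18,0,0,0,0.1]]]' 15
python3 -m creep '[[[2,-2,4,0,0,0,0.1],[4,-6,8,0,0,0,0.1],[6,-10,10,0,0,0,0.1],[8,-14,10,0,0,0,0.1],[9,-16,10,0,0,0,0.1]]]' 15
python3 -m creep '[[[0,0,0,0,0,0,0.1],[0,0,0,0,0,0,0.1]]]' 15
python3 - <<'E'
from h import *
im,c,s=snap("wrist","w18"); print(repr(s['position']),repr(s['ee_rot']),s['force'])
E
```

```text
clock: 53.5
position: [0.3991, 0.1598, 0.0716]
ee_rot: [-2.223, -2.219, 0.0]
force: [0.3, 0.2, -0.2]
width: 0.549
clock: 54.0
position: [0.3988, 0.1596, 0.2534]
ee_rot: [-2.224, -2.219, 0.0]
force: [0.2, 0.5, -0.4]
width: 0.545
clock: 54.5
position: [0.4907, -0.0045, 0.353]
ee_rot: [2.226, 2.213, 0.002]
force: [-0.4, -0.0, -0.3]
width: 0.553
clock: 54.7
position: [0.4889, -0.0002, 0.3513]
ee_rot: [-2.224, -2.218, 0.001]
force: [-0.7, 0.2, 0.0]
width: 0.552
array([ 4.88944750e-01, -2.01465181e-04,  3.51320883e-01]) array([-2.22424971e+00, -2.21751473e+00,  9.02697798e-04]) [-0.74865912  0.20112679  0.0428392 ]
```

View pics/w18.png

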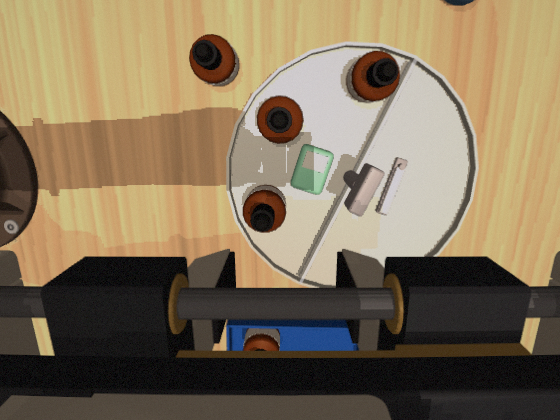

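```bash
python3 - <<'E'
from h import *
s={'position':np.array([.488945,-.0002,.351321]),'ee_rot':np.array([-2.22425,-2.217515,.0009])}
c=cam("wrist",s)
P=plane(c,[[411,62],[303,279]],.048);d=P[0]-P[1];d/=np.hypot(*d[:2]);print(P,np.degrees(np.arctan2(d[1],d[0])),P.mean(0))
C=P.mean(0); u=d[:2]; n=np.array([-u[1],u[0]])
im=cv2.imread("pics/w18.png")[:,:,::-1]
# rim outer circle fit
h,sa,v=cv2.split(cv2.cvtColor(im[:,:,::-1].copy(),cv2.COLOR_BGR2HSV))
for b in bottles(im,c,.024): 
    q=np.array(b[:2])-C[:2]; print(b, "deck",(q@u).round(4),(q@n).round(4))
B=plane(c,[[384,70],[280,120],[263,216]],.122)[:,:2]; print(B,[((q-C[:2])@u,(q-C[:2])@n) for q in B])
print(plane(c,[[206,52]],.098))
E
```

```text
[[ 0.64104757  0.13832506  0.048     ]
 [ 0.51348405 -0.14719078  0.048     ]] 65.92573651119578 [ 0.57726581 -0.00443286  0.048     ]
(0.4102, 0.1392, 0.0252, [223.0, 54.0]) deck 0.063 0.2111
(0.5929, 0.1133, 0.0261, [373.0, 88.0]) deck 0.1139 0.0338
(0.4867, 0.079, 0.0243, [287.0, 107.0]) deck 0.0392 0.1167
(0.4748, 0.0658, 0.0232, [269.0, 127.0]) deck 0.0223 0.1222
(0.4632, -0.0393, 0.0272, [271.0, 207.0]) deck -0.0784 0.0899
[[ 0.58895298  0.11965592]
 [ 0.48368786  0.07077989]
 [ 0.46385967 -0.03303457]] [(np.float64(0.11806266277918821), np.float64(0.03994775636837974)), (np.float64(0.030498201062919384), np.float64(0.11611911789285465)), (np.float64(-0.0723745326487289), np.float64(0.09187456937006126))]
[[0.40535337 0.14119113 0.098     ]]
```

```bash
python3 -m creep '[[[-2,3,-3,0,0,0,0.1],[-4,6,-6,0,0,0,0.1],[-6,9,-9,0,0,0,0.1],[-8,12,-12,0,0,0,0.1],[-8.4,13.2,-15,0,0,0,0.1]]]' 15
python3 -m creep '[[[0,0,-2,0,0,0,0.1],[0,0,-4,0,0,0,0.1],[0,0,-6,0,0,0,0.1],[0,0,-6,0,0,0,0.1],[0,0,-6,0,0,0,0.1]]]' 15
python3 - <<'E'
from h import *
im,c,s=snap("wrist","w19"); print(s['position'],s['ee_rot'],s['force'])
for b in bottles(im,c): print(b)
cv2.imwrite("pics/w19z.png",cv2.resize(im[150:290,200:380,::-1],None,fx=4,fy=4))
np.save("c19.npy",np.hstack([s['position'],s['ee_rot']]))
E
```

```text
clock: 55.25
position: [0.4019, 0.1357, 0.2008]
ee_rot: [-2.215, -2.225, -0.001]
force: [0.9, 0.5, -0.7]
width: 0.55
clock: 55.75
position: [0.4046, 0.1326, 0.142]
ee_rot: [-2.221, -2.221, 0.001]
force: [0.9, 0.2, 0.6]
width: 0.547
[0.40457686 0.13256099 0.14197539] [-2.22143007e+00 -2.22066765e+00  1.12349861e-03] [0.89368576 0.20905211 0.60817666]
(0.597, 0.1109, 0.0276, [541.0, 252.0])
```

View pics/w19z.png

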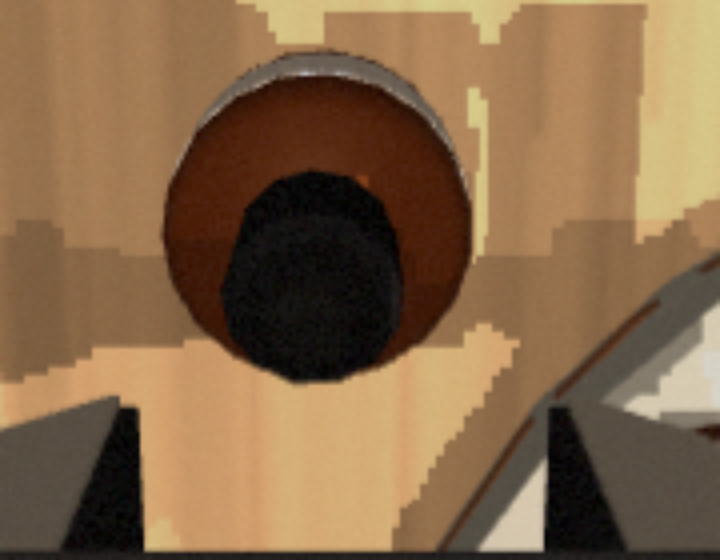

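```bash
python3 - <<'E'
from h import *
p=np.load("c19.npy"); c=cam("wrist",{'position':p[:3],'ee_rot':p[3:]})
print(plane(c,[[278,223.7]],.084),plane(c,[[278,227]],.098),plane(c,[[279.3,206.8]],.048))
print(proj(c,[[p[0],p[1],.072]]))
E
```

```text
[[0.40018422 0.14366238 0.084     ]] [[0.40048626 0.14605132 0.098     ]] [[0.40037418 0.14497731 0.048     ]]
[[285.27400298 234.58021414]]
```

```bash
python3 -m creep '[[[-0.4,1.2,-2,0,0,0,0.1],[-0.4,1.2,-4,0,0,0,0.1],[-0.4,1.2,-6,0,0,0,0.1],[-0.4,1.2,-7,0,0,0,0.1],[-0.4,1.2,-7,0,0,0,0.1]]]' 25
python3 -m creep '[[[0,0,0,0,0,0,0.1],[0,0,0,0,0,0,-1],[0,0,0,0,0,0,-1],[0,0,0,0,0,0,-1],[0,0,0,0,0,0,-1]]]' 25
python3 -m creep '[[[0,0,2,0,0,0,-1],[0,0,4,0,0,0,-1],[0,0,6,0,0,0,-1],[0,0,6,0,0,0,-1],[0,0,6,0,0,0,-1]]]' 25
python3 wt.py 40
```

```text
clock: 56.3
position: [0.401, 0.1438, 0.0715]
ee_rot: [-2.223, -2.219, 0.001]
force: [-0.2, -0.9, 0.4]
width: 0.55
clock: 56.8
position: [0.4012, 0.1438, 0.072]
ee_rot: [2.224, 2.219, 0.0]
force: [-1.3, 0.4, 1.7]
width: 0.299
clock: 57.3
position: [0.4012, 0.1438, 0.1316]
ee_rot: [2.223, 2.219, 0.001]
force: [0.9, 0.1, -3.2]
width: 0.296
F [-0.05  0.17 -2.12] sd [0.52 0.54 0.48] tau [ -0.   -44.85   1.09 -23.08  -0.05   0.     0.  ] p [0.4012 0.1438 0.1317] w 0.299 t 59.3
```

```bash
python3 -m creep '[[[0,0,4,0,0,0,-1],[0,0,8,0,0,0,-1],[0.5,-2,12,0,0,7,-1],[2,-6,12,0,0,14,-1],[4,-10,12,0,0,21,-1]]]' 25
python3 -m creep '[[[1.5,-4,0,0,0,7,-1],[3,-8,0,0,0,14,-1],[4,-12,0,0,0,21,-1],[4.5,-14,0,0,0,26,-1],[4.5,-14,0,0,0,26,-1]]]' 25
python3 -m creep '[[[0,0,0,0,0,0,-1],[0,0,0,0,0,0,-1],[0,0,-3,0,0,0,-1],[0,0,-6,0,0,0,-1],[0,0,-9,0,0,0,-1]]]' 25
python3 -m creep '[[[0,0,0,0,0,0,-1],[0,0,0,0,0,0,-1],[0,0,0,0,0,0,-1]]]' 25
python3 -c "
from h import *
im,c,s=snap('wrist','w20');print(s['position'],s['ee_rot'])"
```

```text
clock: 59.8
position: [0.44, 0.0474, 0.2533]
ee_rot: [1.787, 2.582, 0.004]
force: [1.7, 0.1, -2.3]
width: 0.299
clock: 60.3
position: [0.4846, -0.0961, 0.2516]
ee_rot: [1.176, 2.913, -0.002]
force: [-0.8, 0.9, -2.8]
width: 0.301
clock: 60.8
position: [0.4845, -0.0905, 0.1611]
ee_rot: [1.169, 2.915, 0.001]
force: [-0.2, -0.4, -1.8]
width: 0.301
clock: 61.1
position: [0.4855, -0.0917, 0.1633]
ee_rot: [1.17, 2.913, 0.001]
force: [-0.6, -1.0, -2.5]
width: 0.296
[ 0.48548872 -0.09173686  0.16332125] [1.17029642e+00 2.91317712e+00 1.47572646e-03]
```

View pics/w20.png

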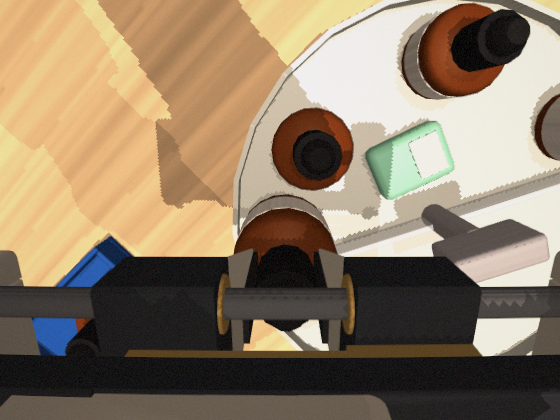

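```bash
python3 - <<'E'
from h import *
s={'position':np.array([.48548872,-.09173686,.16332]),'ee_rot':np.array([1.17029642,2.91317712,.0014757])}
c=cam("wrist",s)
L=plane(c,[[345,242],[540,181]],.048)[:,:2]; d=L[1]-L[0]; d/=np.hypot(*d); n=np.array([-d[1],d[0]])
print(L,np.degrees(np.arctan2(d[1],d[0])))
D=plane(c,[[313,149]],.072)[0,:2],plane(c,[[316,154]],.108)[0,:2]; print(D,[(q-L[0])@n for q in D])
for t in ([.4855,-.0917],[.486,-.096],[.4875,-.097]):
    t=np.array(t); print(t,"ndist",(t-L[0])@n,"D dist",[np.hypot(*(t-q)) for q in D], "r",np.hypot(*(t-[.578,-.0045])))
im=cv2.imread("pics/w20.png"); cv2.imwrite("pics/w20z.png",cv2.resize(im[90:340,220:400],None,fx=3,fy=2.4))
E
```

```text
[[ 0.53470639 -0.07277493]
 [ 0.60207874  0.06883655]] 64.5570049694323
(array([ 0.4606054 , -0.04180445]), array([ 0.45951418, -0.04239229])) [np.float64(0.08021948462852022), np.float64(0.08095232504874336)]
[ 0.4855 -0.0917] ndist 0.03630356293757744 D dist [np.float64(0.05576115910496708), np.float64(0.05573610358675065)] r 0.12712234264675898
[ 0.486 -0.096] ndist 0.034004720972866845 D dist [np.float64(0.05985017277975321), np.float64(0.05979369028708251)] r 0.12975457602720605
[ 0.4875 -0.097 ] ndist 0.032220588347784344 D dist [np.float64(0.06139925144881844), np.float64(0.06136129294136088)] r 0.1294082686693551
```

View pics/w20z.png

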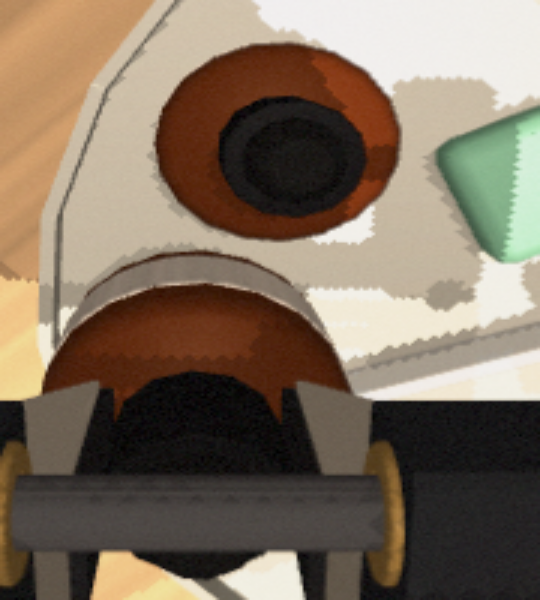

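```bash
python3 - <<'E'
from h import *
s={'position':np.array([.48548872,-.09173686,.16332]),'ee_rot':np.array([1.17029642,2.91317712,.0014757])}
c=cam("wrist",s)
a=np.radians(65.5); n=np.array([-np.sin(a),np.cos(a)])
t=np.array([.486,-.096])
for p,z in (((400,223.3),.024),((336.7,244.2),.024),((400,233.8),.048),((336.7,254.6),.048)):
    q=plane(c,[p],z)[0,:2]; print(p,z,q,(t-q)@n, (t-q)@[n[1],-n[0]])
E
python3 - <<'E'
import cv2
im=cv2.imread("pics/w20.png"); cv2.imwrite("pics/w20y.png",cv2.resize(im[150:270,320:480],None,fx=5,fy=5,interpolation=cv2.INTER_CUBIC))
E
```

```text
(400, 223.3) 0.024 [ 0.56421689 -0.0304446 ] 0.0439889568957503 -0.09208889245497294
(336.7, 244.2) 0.024 [ 0.54077457 -0.08226844] 0.044148348780920686 -0.03520983002831109
(400, 233.8) 0.048 [ 0.55978864 -0.03681333] 0.04260048641957497 -0.08445722960495038
(336.7, 254.6) 0.048 [ 0.5381984  -0.08465018] 0.04279182860882559 -0.031974220124168826
```

View pics/w20y.png

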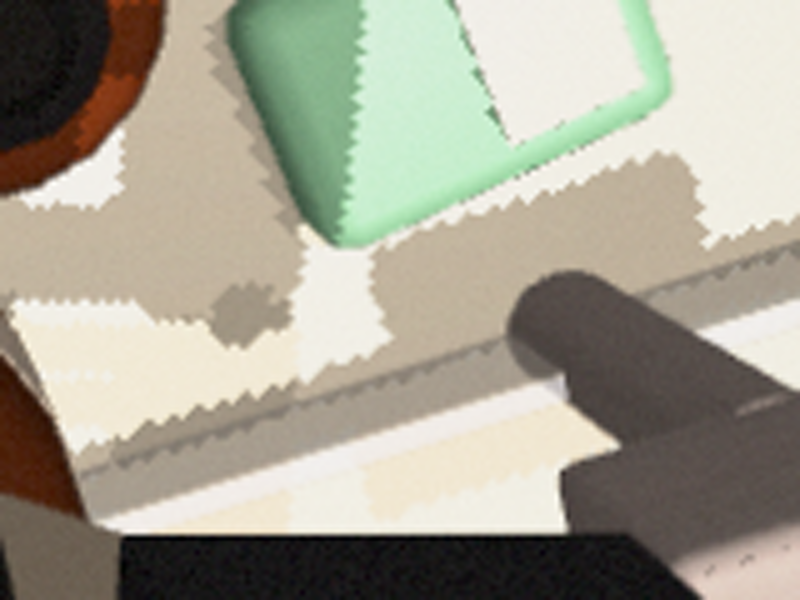

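```bash
python3 -m creep '[[[0.3,-0.6,0,0,0,0,-1],[0.4,-0.6,-0.8,0,0,0,-1],[0.4,-0.6,-1.6,0,0,0,-1],[0.4,-0.6,-1.6,0,0,0,-1],[0.4,-0.6,-1.6,0,0,0,-1]]]' 25
python3 -m creep '[[[0,0,0,0,0,0,-1],[0,0,0,0,0,0,-1]]]' 25
```

```text
clock: 61.65
position: [0.488, -0.0981, 0.1453]
ee_rot: [-1.172, -2.914, 0.001]
force: [-0.6, 0.5, -2.1]
width: 0.299
clock: 61.85
position: [0.4886, -0.0981, 0.1459]
ee_rot: [1.172, 2.915, 0.0]
force: [-0.2, 0.1, -2.2]
width: 0.298
```

```bash
python3 -m creep '[[[0,0,-0.8,0,0,0,-1],[0,0,-1.6,0,0,0,-1],[0,0,-2.4,0,0,0,-1],[0,0,-3.2,0,0,0,-1],[0,0,-3.2,0,0,0,-1]]]' 25
python3 -m creep '[[[0,0,-0.5,0,0,0,-1],[0,0,-1,0,0,0,-1],[0,0,-1.3,0,0,0,-1],[0,0,-1.3,0,0,0,-1]]]' 25
```

```text
clock: 62.35
position: [0.4875, -0.098, 0.1124]
ee_rot: [-1.171, -2.913, 0.001]
force: [-1.1, -0.5, -3.2]
width: 0.299
clock: 62.75
position: [0.4882, -0.0981, 0.1003]
ee_rot: [-1.172, -2.914, 0.0]
force: [0.2, 0.3, -1.7]
width: 0.301
```

No contact yet; continue to contact gently.

```bash
python3 -m creep '[[[0,0,-0.2,0,0,0,-1],[0,0,-0.3,0,0,0,-1],[0,0,-0.3,0,0,0,-1]]]' 25
python3 -m creep '[[[0,0,-0.1,0,0,0,-1],[0,0,-0.1,0,0,0,-1]]]' 25
```

```text
clock: 63.05
position: [0.4884, -0.0981, 0.0977]
ee_rot: [-1.172, -2.915, -0.0]
force: [-0.8, 0.2, -2.5]
width: 0.299
clock: 63.25
position: [0.4884, -0.0981, 0.0967]
ee_rot: [-1.172, -2.915, -0.0]
force: [0.2, -0.1, -1.6]
width: 0.297
```

```bash
python3 -m creep '[[[0,0,-0.1,0,0,0,-1],[0,0,-0.1,0,0,0,-1]]]' 25
python3 -m creep '[[[0,0,0,0,0,0,-0.1],[0,0,0,0,0,0,0],[0,0,0,0,0,0,0],[0,0,0,0,0,0,0]]]' 25
python3 -m creep '[[[0,0,2,0,0,0,0],[0,0,6,0,0,0,0],[0,0,10,0,0,0,0],[0,0,14,0,0,0,0],[0,0,16,0,0,0,0]]]' 25
python3 -c "
from h import *
im,c,s=snap('wrist','w21');print(s['position'],s['ee_rot'])
im,c,s=snap('side','s21')
cv2.imwrite('pics/s21z.png',cv2.resize(im[130:330,150:390,::-1],None,fx=3,fy=3,interpolation=cv2.INTER_CUBIC))"
```

```text
clock: 63.45
position: [0.4886, -0.0982, 0.096]
ee_rot: [1.172, 2.914, 0.0]
force: [-0.9, -0.9, 2.0]
width: 0.3
clock: 63.85
position: [0.4885, -0.0981, 0.0958]
ee_rot: [1.172, 2.915, 0.0]
force: [0.2, 0.1, 0.4]
width: 0.498
clock: 64.35
position: [0.4895, -0.0984, 0.2592]
ee_rot: [1.171, 2.911, 0.002]
force: [0.9, 0.8, -0.8]
width: 0.5
[ 0.48953383 -0.09835667  0.25920295] [1.17057952e+00 2.91096233e+00 2.38623274e-03]
```

View pics/w21.png

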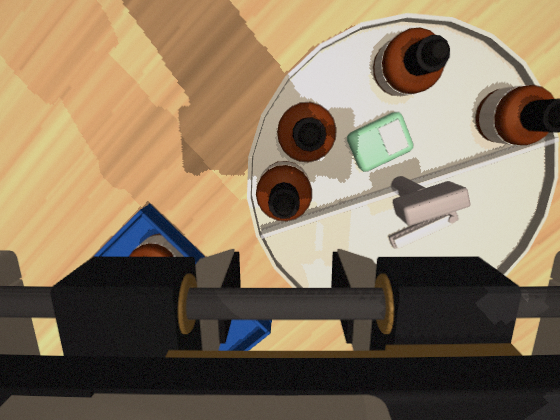

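View pics/s21z.png

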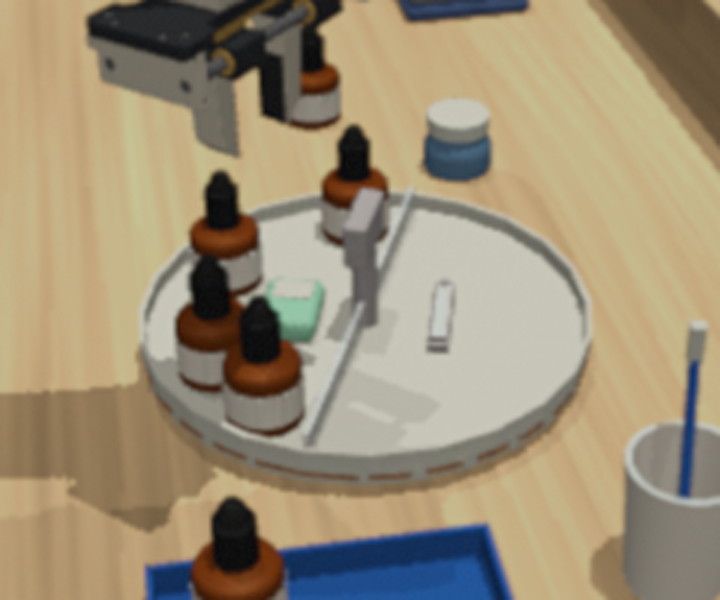

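```bash
python3 -m creep '[[[1,4.5,1,0,0,-7,0.1],[2,9,1,0,0,-14,0.1],[3,13.5,1,0,0,-21,0.1],[4,18,1,0,0,-28,0.1],[5,22.5,1,0,0,-35,0.1]]]' 15
python3 -m creep '[[[1,4.5,0,0,0,-7,0.1],[2,9,0,0,0,-9,0.1],[3.5,13.5,0,0,0,-9,0.1],[5,18,-2,0,0,-9,0.1],[5.5,22,-4,0,0,-9,0.1]]]' 15
python3 -m creep '[[[0,0,-3,0,0,0,0.1],[0,0,-6,0,0,0,0.1],[0,0,-8,0,0,0,0.1],[0,0,-8,0,0,0,0.1],[0,0,-8,0,0,0,0.1]]]' 15
python3 - <<'E'
from h import *
im,c,s=snap("wrist","w22"); print(s['position'],s['ee_rot'],s['force'])
print(proj(c,[[.595,.368,.084]]))
np.save("c22.npy",np.hstack([s['position'],s['ee_rot']]))
E
```

```text
clock: 64.95
position: [0.5381, 0.1286, 0.2646]
ee_rot: [-2.0, -2.422, 0.002]
force: [1.1, -1.0, -0.2]
width: 0.55
clock: 65.45
position: [0.5943, 0.3488, 0.2241]
ee_rot: [2.178, 2.263, 0.001]
force: [0.8, -0.1, -0.4]
width: 0.549
clock: 65.95
position: [0.5932, 0.3466, 0.1452]
ee_rot: [-2.179, -2.263, 0.002]
force: [0.7, -0.5, 0.9]
width: 0.551
[0.59322674 0.34662734 0.1451839 ] [-2.17854998e+00 -2.26317593e+00  2.06259854e-03] [ 0.68600551 -0.49833213  0.88094983]
[[289.52209546 206.00504288]]
```

View pics/w22.png

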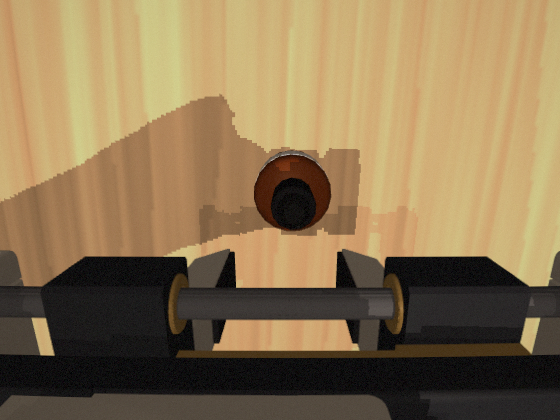

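```bash
python3 -c "
from h import *
p=np.load('c22.npy'); c=cam('wrist',{'position':p[:3],'ee_rot':p[3:]})
print(plane(c,[[293,206]],.084),plane(c,[[293,191]],.048))"
python3 -m creep '[[[0.4,2.1,-2,0,0,0,0.1],[0.4,2.1,-4,0,0,0,0.1],[0.4,2.1,-4,0,0,0,0.1],[0.4,2.1,-4,0,0,0,0.1]]]' 15
```

```text
[[0.59710775 0.36808236 0.084     ]] [[0.59779857 0.36984921 0.048     ]]
clock: 66.4
position: [0.598, 0.3676, 0.107]
ee_rot: [2.179, 2.263, 0.002]
force: [0.4, -0.5, 1.0]
width: 0.55
```

```bash
python3 -m creep '[[[0,0.1,-2,0,0,0,0.1],[0,0.1,-3.5,0,0,0,0.1],[0,0.1,-3.5,0,0,0,0.1]]]' 15
python3 -m creep '[[[0,0,0,0,0,0,-1],[0,0,0,0,0,0,-1],[0,0,0,0,0,0,-1],[0,0,0,0,0,0,-1]]]' 25
python3 -m creep '[[[0,0,2,0,0,0,-1],[0,0,4,0,0,0,-1],[0,0,6,0,0,0,-1],[0,0,6,0,0,0,-1],[0,0,6,0,0,0,-1]]]' 25
python3 wt.py 40
```

```text
clock: 66.7
position: [0.5966, 0.368, 0.0695]
ee_rot: [-2.179, -2.263, 0.004]
force: [0.0, -0.6, 0.5]
width: 0.553
clock: 67.1
position: [0.5977, 0.3691, 0.0715]
ee_rot: [2.178, 2.264, 0.002]
force: [-1.4, 1.1, 2.8]
width: 0.297
clock: 67.6
position: [0.5975, 0.3689, 0.1308]
ee_rot: [2.178, 2.264, 0.001]
force: [-0.5, -0.6, -1.3]
width: 0.298
F [-0.02  0.09 -0.78] sd [0.5  0.44 0.46] tau [ 0.000e+00 -8.032e+01  4.950e+00 -2.933e+01 -6.000e-02 -0.000e+00
  0.000e+00] p [0.5974 0.3689 0.1307] w 0.301 t 69.6
```

```bash
python3 -m creep '[[[0,0,4,0,0,0,-1],[0,-1,8,0,0,0,-1],[0,-4,12,0,0,0,-1],[-0.5,-8.5,13,0,0,0,-1],[-1,-13,13,0,0,0,-1]]]' 25
python3 -m creep '[[[-0.5,-4.5,0,0,0,0,-1],[-1,-9,0,0,0,0,-1],[-1.5,-13.5,0,0,0,0,-1],[-2,-18,0,0,0,0,-1],[-2.5,-22.5,0,0,0,0,-1]]]' 25
python3 -m creep '[[[-0.5,-4.5,0,0,0,0,-1],[-1,-9,0,0,0,0,-1],[-1.5,-13.5,0,0,0,0,-1],[-2,-18,0,0,0,0,-1],[-2.5,-22.5,0,0,0,0,-1]]]' 25
python3 -m creep '[[[-0.5,-4.5,0,0,0,0,-1],[-1,-9,0,0,0,0,-1],[-1.7,-11.9,0,0,0,0,-1],[-1.7,-11.9,0,0,0,0,-1],[-1.7,-11.9,0,0,0,0,-1]]]' 25
python3 -c "
from h import *
im,c,s=snap('wrist','w23');print(s['joints'].round(2),s['position'],s['ee_rot'])"
```

```text
clock: 70.1
position: [0.5884, 0.2383, 0.2635]
ee_rot: [2.176, 2.264, 0.007]
force: [0.5, -0.2, -1.4]
width: 0.3
clock: 70.6
position: [0.562, 0.0121, 0.2611]
ee_rot: [2.178, 2.263, 0.001]
force: [1.1, -0.2, -1.0]
width: 0.301
clock: 71.1
position: [0.537, -0.2128, 0.2611]
ee_rot: [2.178, 2.263, 0.001]
force: [0.1, 0.1, -0.6]
width: 0.299
clock: 71.6
position: [0.52, -0.3307, 0.2606]
ee_rot: [-2.181, -2.261, -0.0]
force: [0.1, 0.5, -1.1]
width: 0.299
[ 0.2   0.42  0.4   1.6  -0.17  1.16  0.68] [ 0.52002478 -0.33073047  0.26064873] [-2.18052536e+00 -2.26138234e+00 -2.07538864e-04]
```

View pics/w23.png

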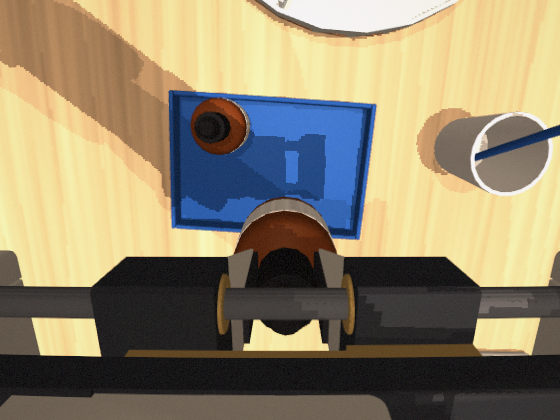

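```bash
python3 - <<'E'
from h import *
s={'position':np.array([.52002478,-.33073,.26065]),'ee_rot':np.array([-2.18052536,-2.26138,-.0002])}
c=cam("wrist",s); P=plane(c,[[170,91],[376,104],[359,239],[172,228]],.03)[:,:2]; print(P,P.mean(0)); print(plane(c,[[211,127]],.103),plane(c,[[219,125]],.053))
E
```

```text
[[ 0.39830097 -0.23479264]
 [ 0.6109931  -0.24015002]
 [ 0.60691034 -0.38842996]
 [ 0.39304561 -0.38279298]] [ 0.5023125 -0.3115414]
[[ 0.45511376 -0.26730401  0.103     ]] [[ 0.45263481 -0.26669027  0.053     ]]
```

```bash
python3 -m creep '[[[0,0,-4,0,0,0,-1],[0,0,-8,0,0,0,-1],[0,0,-12,0,0,0,-1],[0,0,-14,0,0,0,-1],[0,0,-15,0,0,0,-1]]]' 25
python3 -m creep '[[[0,0,0,0,0,0,-1],[0,0,-1,0,0,0,-1],[0,0,-2,0,0,0,-1],[0,0,-2.8,0,0,0,-1],[0,0,-2.8,0,0,0,-1]]]' 25
python3 -m creep '[[[0,0,-0.2,0,0,0,-1],[0,0,-0.2,0,0,0,-1]]]' 25
```

```text
clock: 72.15
position: [0.5203, -0.3275, 0.1086]
ee_rot: [-2.173, -2.264, 0.0]
force: [0.3, -0.1, -0.7]
width: 0.299
clock: 72.65
position: [0.5199, -0.3297, 0.0817]
ee_rot: [-2.177, -2.263, 0.0]
force: [-0.0, 0.5, -0.5]
width: 0.304
clock: 72.85
position: [0.5205, -0.3302, 0.0808]
ee_rot: [2.179, 2.263, 0.0]
force: [0.4, -0.1, -1.4]
width: 0.303
```

```bash
python3 -m creep '[[[0,0,-0.2,0,0,0,-1],[0,0,-0.3,0,0,0,-1],[0,0,-0.3,0,0,0,-1]]]' 25
python3 -m creep '[[[0,0,-0.1,0,0,0,-1],[0,0,-0.1,0,0,0,-1]]]' 25
```

```text
clock: 73.15
position: [0.5204, -0.3301, 0.0777]
ee_rot: [-2.178, -2.264, -0.0]
force: [0.2, -0.8, -0.0]
width: 0.301
clock: 73.35
position: [0.5204, -0.3301, 0.0767]
ee_rot: [-2.178, -2.264, -0.0]
force: [-0.2, -0.3, -0.7]
width: 0.298
```

```bash
python3 -m creep '[[[0,0,-0.1,0,0,0,-1],[0,0,-0.1,0,0,0,-1]]]' 25
python3 -m creep '[[[0,0,0,0,0,0,-0.1],[0,0,0,0,0,0,0],[0,0,0,0,0,0,0],[0,0,0,0,0,0,0]]]' 25
python3 -m creep '[[[0,0,2,0,0,0,0],[0,0,6,0,0,0,0],[0,0,10,0,0,0,0],[0,0,14,0,0,0,0],[-1,1,18,0,0,0,0]]]' 25
python3 -m creep '[[[-2,-1,4,0,0,0,0],[-3,-2,8,0,0,0,0],[-4,-3,8,0,0,0,0],[-4,-3,8,0,0,0,0]]]' 25
python3 -c "
from h import *
im,c,s=snap('wrist','w24');print(repr(s['position']),repr(s['ee_rot']),s['force'])
snap('scene','c24');snap('side','s24')"
```

```text
clock: 73.55
position: [0.5205, -0.3303, 0.0764]
ee_rot: [2.178, 2.263, 0.0]
force: [-3.2, 1.0, 5.9]
width: 0.302
clock: 73.95
position: [0.5205, -0.3301, 0.0757]
ee_rot: [-2.178, -2.264, -0.0]
force: [1.1, -0.3, 0.7]
width: 0.5
clock: 74.45
position: [0.5108, -0.3208, 0.2573]
ee_rot: [2.178, 2.262, -0.001]
force: [0.6, -0.7, -0.1]
width: 0.498
clock: 74.85
position: [0.469, -0.3521, 0.3367]
ee_rot: [2.181, 2.259, -0.0]
force: [0.7, 0.1, -1.0]
width: 0.502
array([ 0.46901334, -0.35209571,  0.33672286]) array([ 2.18052835e+00,  2.25851028e+00, -1.97250374e-04]) [ 0.68700255  0.09190749 -1.00843967]
```

View pics/w24.png

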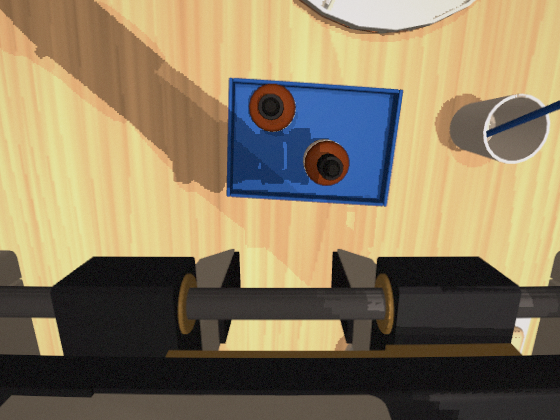

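View pics/c24.png

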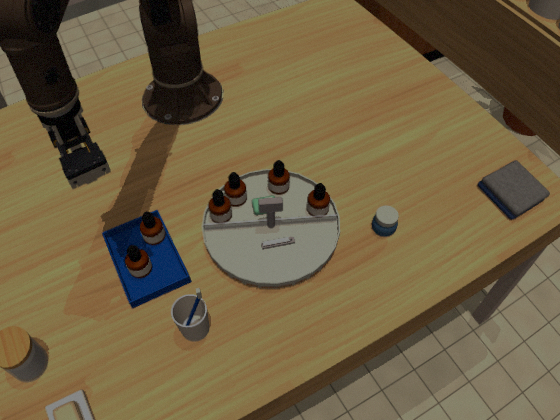

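View pics/s24.png

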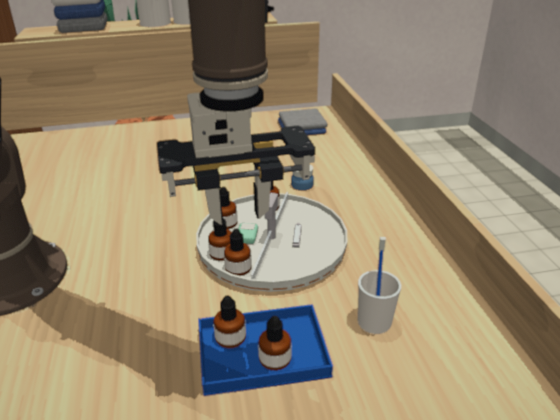

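```bash
python3 - <<'E'
from h import *
a=cv2.imread("pics/c6.png").astype(int);b=cv2.imread("pics/c24.png").astype(int)
cl=lambda s:cv2.resize(s[205:240,200:345].astype(np.uint8),None,fx=5.4,fy=6,interpolation=cv2.INTER_CUBIC)
cv2.imwrite("pics/cmp.png",np.vstack([cl(a),cl(b)]))
x=a[160:290,200:345].mean(2);y=b[160:290,200:345].mean(2)
# knob+clipper region shift
r0=a[230:255,255:300].astype(np.float32).mean(2);r1=b[230:255,255:300].astype(np.float32).mean(2); print(cv2.phaseCorrelate(r0,r1))
p={'position':np.array([.46901334,-.3521,.33672]),'ee_rot':np.array([2.18052835,2.2585,-.0002])}
c=cam("wrist",p); print(plane(c,[[231,79],[401,91],[386,205],[229,194]],.03).mean(0), plane(c,[[270,107],[330,166]],.103))
E
```

```text
((0.6531066511383692, 0.42846903917230605), 1.0188133044772678)
[ 0.50275753 -0.31125492  0.03      ] [[ 0.45075255 -0.26903313  0.103     ]
 [ 0.51751505 -0.32840015  0.103     ]]
```

View pics/cmp.png

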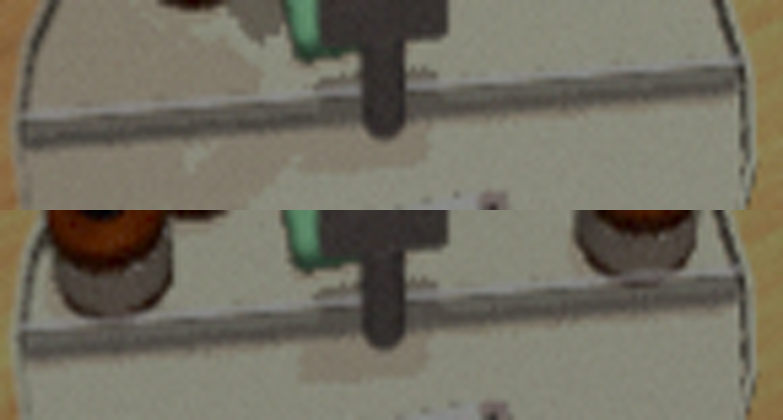

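```bash
python3 -c "
from cell import arm
print(arm.sign_off(), arm.observe()['clock'])"
```

```text
the job is handed in; nothing more can be done
the job is handed in; nothing more can be done
```

I finished the job and handed it in with the clock at about 75 s. I turned the turntable anticlockwise by its knob until it hit its stop (about 1.3 N m of resistance), which puts the floss half at the front.

All six bottles were there, and I lifted each one to weigh it:

| Start position on shelf | Measured weight | Placed |
|---|---|---|
| Near row, middle | about 250 g | front half of turntable |
| Near row, far end | about 230 g | front half of turntable |
| Far row, robot's end | about 255 g | front half of turntable |
| Far row, middle | about 210 g | front half of turntable |
| Near row, robot's end | about 145 g | blue tray |
| Far row, far end | about 80 g | blue tray |

- **Problem on the way:** my first try at placing the 210 g bottle hit something, probably the divider, with about 60 N at the wrist, and the bottle tilted in the grip. I stood it on the shelf, gripped it again, weighed it again at the same value and placed it further from the divider.
- **Close call on weight:** the 210 g bottle is heavier than 190 g, but its first readings ranged from 1.91 to 2.10 N. It lies in the band where the deck and the tray both count.
- **Moved bottle:** the 145 g bottle in the tray ended up about 15 mm from where I set it, perhaps from the random knock. It is upright and within the tray limits, close to the tray wall.
- **Last checks:** the final pictures show all six bottles upright. The turntable looks the same as before the collision, and the floss case and clipper are on it. The cup and jar look unmoved in the pictures, and the gripper is clear of everything.
- **Not checked again:** I did not press the turntable against its stop a second time. That it is still there rests on the resistance I felt and on the unchanged pictures.

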